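Lock the check weight into the load-cell eye

ROBOT

A 7-joint arm with a two-finger parallel gripper is mounted at the origin on a cart in front of the work surface, level with it; the furniture and walls round the work are solid. World frame = base frame: x ahead of the robot, y to its left, z up, the work surface at z = 0. Lengths are in m, angles in rad, forces in N, time in s.
With the tool pointing down it reaches from about 0.375 to 0.925 m from the base axis. Payload 3.1 kg.
Tool frame: the origin (TCP) lies midway between the tips of the shut fingers; the grasp point (between the pads) lies 19 mm behind it; z points along the fingers, y is the direction in which the jaws open and shut (so a half turn about z gives the same grasp; the last joint's range is limited). The gripper opens to 85 mm and grips with 20 to 120 N. Pads are 22 mm wide; open, the fingers measure 114 mm over their backs; the gripper's body (76 mm by 85 mm) begins 54 mm behind the grasp point. The pads swing forward as they close: fully open they stand 13 mm farther back than shut.
Start: joints at [1.042, 0.383, 0.044, 1.598, -0.018, 1.161, -0.05], TCP at [0.271, -0.591, 0.231] pointing down, gripper open.
Joint ranges: [-2.61, 2.61], [-0.41, 2.15], [-1.48, 1.57], [0, 2.5], [-1.57, 4.71], [0.05, 1.97], [-2.85, 2.85]. Speed limits (rad/s): [2.79, 2.79, 3.14, 3.14, 3.14, 3.14, 3.14].

INTERFACE

Orientations are given as a unit quaternion [x, y, z, w].
In Python, from bench import status, viewer, env, look_for, trace gives the robot as it stands.
- The arm moves only by the tool step_arm, never from a script. Its argument "targets" is a list of rows, each an object of numbers: "x", "y", "z": the shift along the tool's x, y, z in mm; "spin": the turn about the tool's z in rad. In form: [{"x": .., "y": .., "z": .., "spin": ..}, ...]. A call has 1 to 20 rows; each row is the pose to reach, as a shift and turn from the pose measured when the call began, along the tool's axes at that moment; what a row does not reach only later rows make up. A row lasts 1/10 s, in which the tool goes at most 50 mm and 8.59 degrees, less where a joint would pass 70% of its speed; a pose out of reach is approached as far as the arm can. A call with a gripper value outside its range is refused whole. "grip" is the opening, from -1 (shut) to 1 (fully open), set as the call begins (left out, the last holds). The fingers move at their own pace and stop on an object; "squeeze" is the grip in N (left out, the last holds). Time passes only in rows, so rows that repeat a pose let the fingers close. It gives the time, the measured TCP pose, the force and the opening at its end, in the units of the state.
- status.get_state(): the state, without advancing time (a new reading comes with each control period).
- viewer.read_camera(name): name is "scene" or "top" or "wrist"; returns the picture (400x640x3 uint8, red, green, blue); there is no depth.
- viewer.camera_info(name): a dict with "K" (3x3 intrinsics, pixels), "world_to_cam" (4x4, takes a point from world to camera coordinates). Camera axes: x right, y up, looking along -z (the intrinsics and any distortion apply to the point x, -y, -z); pixel columns grow to the right and rows downward; lengths in m; the calibration is good to about 2 mm. A picture is of the moment at which its call begins: read the wrist's pose just before it. camera_info takes no time and is no camera call; for the wrist camera it gives the pose at the moment of the call.
- env.job_done(): hands the job in, once; it reports no verdict.
Trained networks look in the newest picture that a camera, given by its name, has taken for a name from the list of things; names that differ only in an ending like _2 or _b are one class to them, and where a whole thing is asked for, a point or a joint stands for the part that bears it (a point fixed in the world has none). Each returns a list of dicts, best first, with "p" (0 to 1); they miss things now and then, are a little off and sometimes report something else, mostly with a low value. They report only what shows in the picture. A call takes as long as a camera call. They do not tell look-alikes from the thing itself.
- look_for(camera, thing): "point" ([column, row] in pixels, amid what is visible of it).
- trace(camera, thing): "mask" (400x640 bool, what is visible of it) and "point" ([column, row] in pixels, amid what is visible of it).
The state is a dict: "time": time; "q": joint angles; "qvel": joint speeds; "effort": joint torques, N m; "ee_pos": TCP position; "eef_rot": TCP orientation; "ft_force": force on the tool from outside, world axes, zero at the start; "torque": the same for the moment, N m; "finger_gap": finger opening in m.
Only numpy, scipy, OpenCV 4.12 (cv2) and the standard library are available. Lean on these libraries where they do the work, as an engineer would, in place of code of your own. Each camera call takes 0.05 s, during which the arm holds its last target.

TASK

Set the load cell up for its overnight check: hang the check weight by its handle in the groove of the load eye and let go of it, swing the hinged cap shut over the handle, then take the larger knobbed pin from the rack and push it down through the cap and the eye until its collar presses the cap fully shut. A spring ejector lifts the cap again, so finish while still holding the pin by its knob and keeping it pressed down, so that I can fit the clip underneath. Leave the other things where they stand.

Things in the scene. Friction and masses are not known exactly. Their poses are not given: they have to be found in the camera images.
- stand: fixed load-cell stand: grey base plate 230 x 120 x 12 mm, rear column (+x), aluminium load-cell beam and, on its free end, the steel load eye: a bar 26 mm wide (y) pointing along the stand's -x, from x = 58 to -122 mm, z = 130 to 150 mm; ahead of x = -5 mm the space under it is free down to the base plate. Origin on the bench, 10 mm ahead of the base's middle; turned about z only
- eye_seat (a point): where the middle of the handle's cross bar lies when it is hung: in the groove that crosses the eye's top (along y), x = -60 mm, z = 150 mm in the stand's frame. The groove is 5 mm deep, 11 mm wide at the bottom and 20 mm at the top, with 45 degree flanks; axes as the stand's
- eye_hole (a point): middle of the mouth of the upright through hole in the eye (11 mm diameter, 20 mm deep), at x = -100 mm, z = 150 mm in the stand's frame, 40 mm ahead of the groove towards the nose; axes as the stand's
- cap_hinge (a point): middle of the cap's hinge axis (along the stand's y), x = +12 mm, z = 160 mm in the stand's frame. The cap is a steel bar 26 mm wide, 16 mm thick (9 mm below to 7 mm above the axis when shut), 134 mm long from the axis, with a thumb lip to 148 mm; a 24 mm wide groove under it leaves room for the handle's bar
- cap (a joint): angle of the hinged cap, rad: 0 = shut flat on the eye. Starts open at 1.65 to 1.8, leaning back past upright (stop 1.85), and stays open. Pushed forward from behind to under about 1.3 it falls to the eye by itself; a spring ejector then holds it ajar at 0.07 to 0.11 (hole about 10 mm up). Pressing it shut at the hole takes about 3 N; it springs back when let go
- cap_hole (a point): middle of the upper mouth of the through hole in the cap (12 mm diameter, 16 mm long), 112 mm from the hinge axis. z is the hole's axis; with the cap shut it stands over eye_hole at z = 167 mm in the stand's frame
- cap_lip (a point): thumb lip at the free end of the cap, 145 mm from the hinge axis, 20 mm wide, 7 mm thick
- check_weight: check weight, about 0.5 kg, on the bench: steel disc 56 mm in diameter, 30 mm high, with an upright handle of two flat side straps and a round cross bar. Straps 16 mm wide (x), 5 mm thick, 46 mm apart inside, 56 mm over their outsides (y), up to z = 114 mm; 75 mm are open between disc and bar. Origin under the disc's centre, y along the bar, z up
- bail (a point): middle of the handle's cross bar (10 mm diameter, along the weight's y), 110 mm above the weight's underside
- pin_rack: fixed aluminium pin rack, a bench with its top at z = 70 mm, 44 x 120 mm; two holes of 11 mm, 34 mm either side of its middle along its y. Origin on the bench under its middle
- lock_pin: larger pin, upright in one of the rack's holes, collar on the rack's top. Shank 9 mm in diameter, reaching 56 mm below the collar (last 10 mm a tapering nose); collar 26 mm in diameter, 5 mm thick; above it a ribbed round knob 20 mm in diameter, 8 to 42 mm above the collar's underside. 0.08 kg. Origin on its axis at the collar's underside, z up. Home, the collar lies on the cap's top (z = 167 mm)
- pin_tip (a point): tip of the larger pin's nose, 56 mm below its origin on its axis
- weight_d: larger turned laboratory weight without a handle, 54 mm diameter, 56 mm high; bystander, origin under its centre
- weight_b: smaller turned laboratory weight without a handle, 48 mm diameter, 40 mm high; bystander, origin under its centre
- spanner: open-ended spanner lying flat, 32 x 206 x 6 mm, long along its own y; bystander, origin under its centre
- jar: screw jar with a lid, 57 mm diameter, 82 mm high; bystander, origin under its centre
- timer: flat square bench timer, 62 x 62 x 19 mm; bystander, origin under its centre
- small_pin: the other, smaller pin in the rack: 7 mm shank reaching 32 mm below its 16 mm collar, grip only 11 mm thick and 22 mm high; too short, not wanted. Origin on its axis at the underside of the collar, z up
Not all that is in view belongs to the job. Leave any orange or yellow look-alike of the check_weight alone.

How it is judged:
By the outcome, as a careful person would: the job done as asked, in the order asked, and still so for the second after the job is handed in, while the arm keeps its last pose, push and grip.
It also fails if it takes over 72 s, if anything falls off the work surface, if the arm or the gripper's body presses on something with over 40 N, if the wrist force passes 120 N, or if a joint passes its speed limit or range.

## Working session

There is one attempt and no reset: what is moved stays moved. The work goes in short steps, Python scripts to look and compute and a tool call to move; the robot and the scene stay as the last step left them, time stands still between calls to the robot, and variables do not carry over. Pictures are saved under pics/ and viewed, and the job is handed in when it is done.

Besides the shell and the picture viewer there is one more tool, called as name(argument=value, ...), one argument or row to a line, values as JSON. step_arm: Moves the arm, as the interface text tells. Its arguments: {"type":"object","properties":{"targets":{"type":"array"},"grip":{"type":"number"},"squeeze":{"type":"number"}},"required":["targets"]}

```bash
ls; mkdir -p pics
python3 - <<'E'
from bench import status, viewer
import cv2,json
for n in ["scene","top","wrist"]:
    im=viewer.read_camera(n); cv2.imwrite(f"pics/{n}0.png",im[:,:,::-1])
    i=viewer.camera_info(n); print(n,i)
print(status.get_state())
E
```

```text
pics
scene {'K': array([[436.71223976,   0.        , 323.90963449],
       [  0.        , 436.71223976, 197.41380467],
       [  0.        ,   0.        ,   1.        ]]), 'world_to_cam': array([[-0.88440981, -0.46658067,  0.01103492,  0.43655816],
       [ 0.23722533, -0.42905049,  0.87157318, -0.25708177],
       [-0.40192466,  0.77344563,  0.49014122, -1.04485571],
       [ 0.        ,  0.        ,  0.        ,  1.        ]])}
top {'K': array([[460.26182992,   0.        , 321.80297279],
       [  0.        , 460.26182992, 201.52949014],
       [  0.        ,   0.        ,   1.        ]]), 'world_to_cam': array([[-3.83433958e-01, -9.23567973e-01, -7.73986876e-04,
         1.54839155e-01],
       [ 8.76182064e-01, -3.64025676e-01,  3.15896024e-01,
        -5.28072445e-01],
       [-2.92033202e-01,  1.20447110e-01,  9.48793499e-01,
        -1.63927147e+00],
       [ 0.00000000e+00,  0.00000000e+00,  0.00000000e+00,
         1.00000000e+00]])}
wrist {'K': array([[287.35415934,   0.        , 315.26047761],
       [  0.        , 287.35415934, 199.37517974],
       [  0.        ,   0.   
[... 298 characters left out ...]
5, 'q': array([ 1.04217583,  0.38365346,  0.04386173,  1.59918581, -0.01790455,
        1.16119337, -0.04990951]), 'qvel': array([ 1.07334707e-05, -2.35522688e-03,  3.21413586e-04, -3.84818796e-03,
        7.28977800e-04, -4.49249522e-04,  4.84078725e-04]), 'effort': array([ 1.99734684e-03, -4.34055233e+01,  1.02682091e+00, -2.49981290e+01,
        1.07732951e-02,  7.25977632e-03, -2.30763521e-05]), 'ee_pos': array([ 0.27114348, -0.58995089,  0.23018475]), 'eef_rot': array([ 9.76883032e-01,  2.13772059e-01, -2.70707611e-04, -9.87200700e-04]), 'ft_force': array([ 0.817009  , -0.88566367, -0.06192837]), 'torque': array([-0.00508706, -0.02104244, -0.00100148]), 'finger_gap': 0.0854748053897131}
```

View pics/scene0.png

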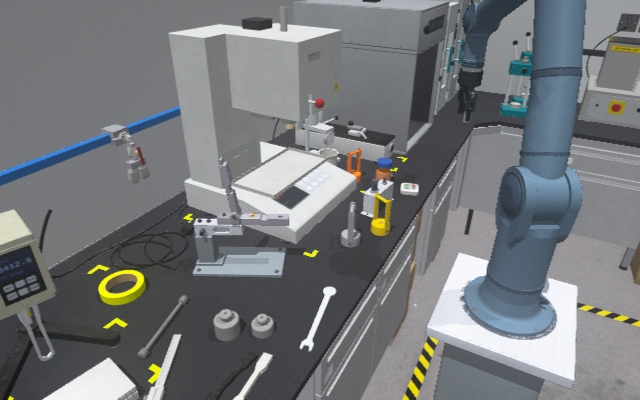

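View pics/top0.png

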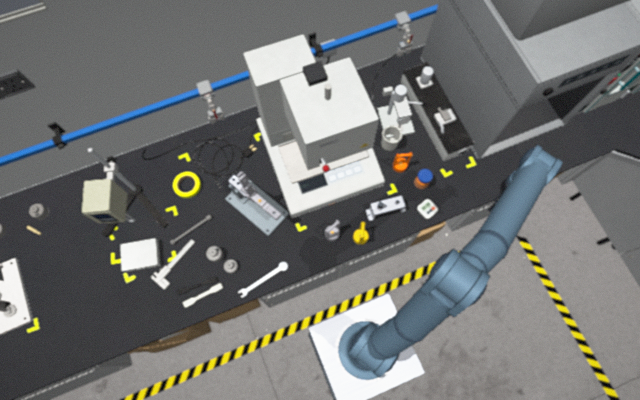

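View pics/wrist0.png

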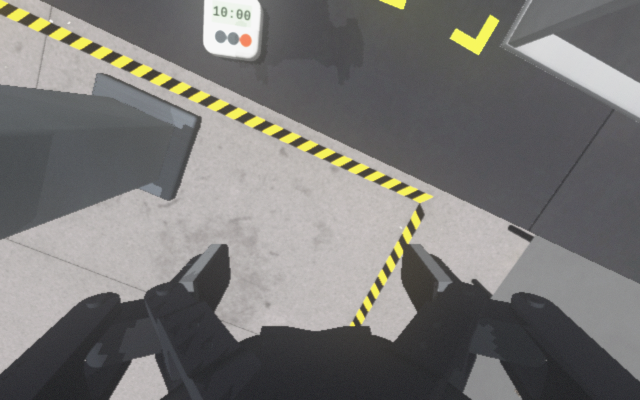

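Check weight candidates in the scene picture are grey (350,225), yellow (380,220) and orange (354,165). Grey fits, because the orange and yellow ones are the named look-alikes. I'll run the networks and enlarge.

```bash
cat > h.py <<'E'
from bench import status, viewer, env, look_for, trace
import numpy as np, cv2
from scipy.optimize import least_squares
from scipy.spatial.transform import Rotation as R
def proj(P,i):
    P=np.atleast_2d(P); c=P@i['world_to_cam'][:3,:3].T+i['world_to_cam'][:3,3]
    K=i['K']; return np.c_[K[0,0]*c[:,0]/-c[:,2]+K[0,2], K[1,1]*-c[:,1]/-c[:,2]+K[1,2]]
def ray(px,i):
    K=i['K'];M=i['world_to_cam'];d=np.array([(px[0]-K[0,2])/K[0,0],-(px[1]-K[1,2])/K[1,1],-1.])
    return -M[:3,:3].T@M[:3,3], M[:3,:3].T@d
def atz(px,i,z):
    o,d=ray(px,i); return o+d*(z-o[2])/d[2]
def tri(pl):
    f=lambda p:np.concatenate([proj(p,i)[0]-np.array(px) for px,i in pl])
    r=least_squares(f,[0.6,0,0.1]); return r.x,np.abs(r.fun).max()
E
python3 - <<'E'
from h import *
I={n:viewer.camera_info(n) for n in ["scene","top"]}
ims={n:viewer.read_camera(n) for n in ["scene","top"]}
cv2.imwrite('pics/s1.png',cv2.resize(ims['scene'][80:300,170:430,::-1],None,fx=3,fy=2.7,interpolation=3))
cv2.imwrite('pics/t1.png',cv2.resize(ims['top'][140:300,200:450,::-1],None,fx=3.2,fy=3.2,interpolation=3))
for t in ["check_weight","bail","lock_pin","small_pin","pin_rack","stand","eye_hole","eye_seat","cap_hinge","cap_hole","cap_lip","cap","jar","timer","spanner","weight_d"]:
    for n in I:
        try: print(t,n,[(np.round(o['point']).tolist(),round(o['p'],2)) for o in look_for(n,t)[:4]])
        except Exception as e: print(t,n,e)
E
```

```text
check_weight scene [([379.0, 222.0], 0.87), ([351.0, 235.0], 0.74)]
check_weight top [([400.0, 158.0], 0.78), ([360.0, 237.0], 0.53), ([331.0, 234.0], 0.47)]
bail scene [([379.0, 221.0], 0.97), ([353.0, 234.0], 0.77), ([353.0, 165.0], 0.55), ([229.0, 190.0], 0.36)]
bail top [([403.0, 161.0], 0.8), ([333.0, 230.0], 0.76), ([361.0, 234.0], 0.65)]
lock_pin scene [([375.0, 188.0], 0.65)]
lock_pin top [([380.0, 205.0], 0.48), ([245.0, 183.0], 0.17)]
small_pin scene [([380.0, 167.0], 0.71), ([230.0, 182.0], 0.65)]
small_pin top []
pin_rack scene [([377.0, 193.0], 0.7)]
pin_rack top [([389.0, 204.0], 0.82)]
stand scene [([231.0, 250.0], 0.94)]
stand top [([253.0, 203.0], 0.87)]
eye_hole scene [([232.0, 250.0], 0.68)]
eye_hole top [([254.0, 204.0], 0.71)]
eye_seat scene [([234.0, 250.0], 0.63)]
eye_seat top [([253.0, 204.0], 0.64)]
cap_hinge scene [([235.0, 250.0], 0.72)]
cap_hinge top [([255.0, 203.0], 0.9)]
cap_hole scene [([230.0, 186.0], 0.76)]
cap_hole top [([245.0, 179.0], 0.7)]
cap_lip scene [([230.0, 186.0], 0.89)]
cap_lip top [([249.0, 184.0], 0.6)]
cap scene [([225.0, 186.0], 0.88)]
cap top [([388.0, 205.0], 0.31)]
jar scene [([383.0, 169.0], 0.72)]
jar top [([426.0, 180.0], 0.5), ([333.0, 230.0], 0.46)]
timer scene [([406.0, 190.0], 0.74)]
timer top [([426.0, 211.0], 0.76)]
spanner scene [([317.0, 316.0], 0.69)]
spanner top [([266.0, 274.0], 0.73)]
weight_d scene [([226.0, 325.0], 0.88), ([258.0, 327.0], 0.86), ([226.0, 186.0], 0.54)]
weight_d top [([210.0, 254.0], 0.75)]
```

View pics/s1.png

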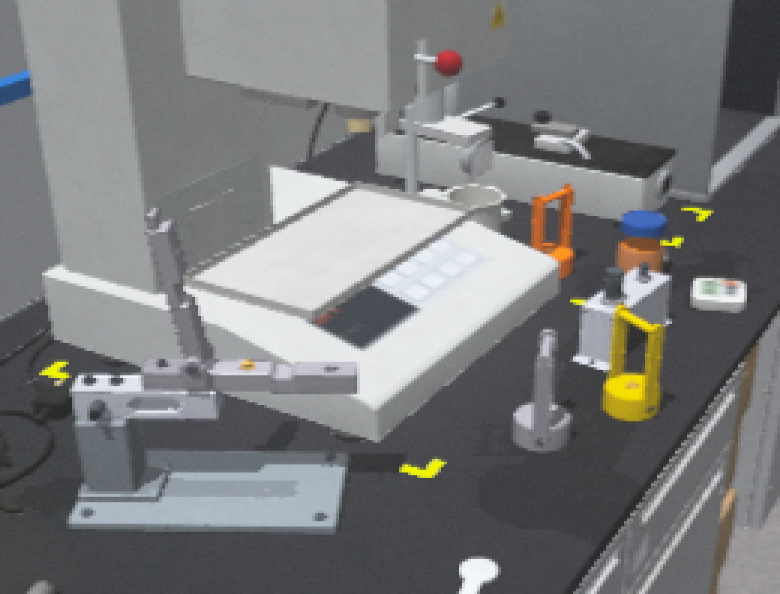

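View pics/t1.png

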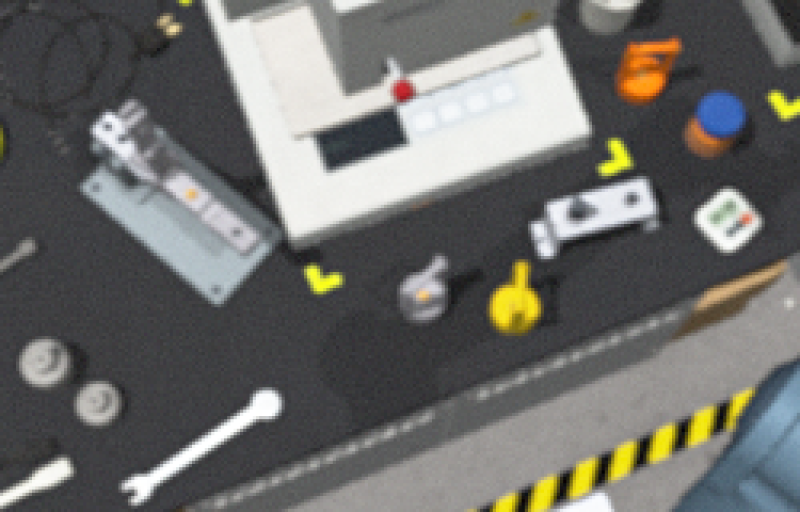

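```bash
cat >> h.py <<'E'
def stand2w(P,s):
    P=np.atleast_2d(np.array(P,float)); c,n=np.cos(s[2]),np.sin(s[2])
    return np.c_[s[0]+c*P[:,0]-n*P[:,1], s[1]+n*P[:,0]+c*P[:,1], P[:,2]]
E
python3 - <<'E'
from h import *
I={n:viewer.camera_info(n) for n in ["scene","top"]}
def c2t(p): return np.array(p)/3.2+[200,140]
def c2s(p): return np.array([p[0]/3+170,p[1]/2.7+80])
T,S=I['top'],I['scene']
for p in [(80,185),(218,303),(282,237)]: print('base',atz(c2t(p),T,.012))
# observations: stand-frame pts
obs=[((-.105,.060,.012),c2t((218,303)),T),((-.105,-.060,.012),c2t((282,237)),T),((.125,.06,.012),c2t((80,187)),T),
((-.105,.060,.012),c2s((337,530)),S),((.125,.060,.012),c2s((70,525)),S),((-.105,-.06,.012),c2s((349,455)),S)]
best=None
for flip in (1,-1):
  f=lambda s:np.concatenate([proj(stand2w(np.array(o[0])*[1,flip,1],s),o[2])[0]-o[1] for o in obs])
  for y0 in np.arange(0,6.3,.7):
    r=least_squares(f,[.7,.1,y0])
    if best is None or r.cost<best.cost: best=r;bf=flip
print(bf,best.x,best.cost,best.fun)
np.save('stand.npy',best.x)
# rack, weights
print('weight base',[atz(p,i,.015) for p,i in [(c2t((422,297)),T),(c2s((540,432)),S)]])
print('yellow',tri([(c2t((521,268)),T),(c2s((638,325)),S)]), 'bail',tri([(c2t((438,263)),T),(c2s((547,337)),S)]))
for n,a,b in [('bigpin top',(580,200),(613,272)),('smallpin',(632,196),(644,268)),('red',(403,90),(449,62))]: print(n,tri([(c2t(a),T),(c2s(b),S)]))
E
```

```text
base [0.72983211 0.27631329 0.012     ]
base [0.52506388 0.17196536 0.012     ]
base [0.57254704 0.07147819 0.012     ]
1 [0.64080058 0.16997321 6.74824534] 3.4785610527061626 [-0.65642093  1.62235965  0.41123087 -0.50938937 -0.4634423   0.62345658
  0.08554356 -0.69756871 -0.92384575 -0.8130631   0.53265526 -0.75492623]
weight base [array([ 0.43763618, -0.05574238,  0.015     ]), array([ 0.43359811, -0.04555381,  0.015     ])]
yellow (array([ 0.39513358, -0.16599472,  0.09802461]), np.float64(2.5412173045356212)) bail (array([ 0.44489664, -0.07635957,  0.11239287]), np.float64(0.02010228779033696))
bigpin top (array([ 0.45254764, -0.25900462,  0.10472121]), np.float64(0.16616955463052818))
smallpin (array([ 0.43965049, -0.32217195,  0.08482034]), np.float64(0.046020780097649094))
red (array([ 0.55045971, -0.07511532,  0.38936939]), np.float64(0.03140894418135076))
```

Run:
```python
from h import *
I={n:viewer.camera_info(n) for n in ["scene","top","wrist"]}
def c2t(p): return np.array(p)/3.2+[200,140]
def c2s(p): return np.array([p[0]/3+170,p[1]/2.7+80])
T,S=I['top'],I['scene']
for n in I: print(n,ray((320,200),I[n]))
print('bal corner near nose top',tri([(c2t((290,240)),T),(c2s((385,415)),S)]),'bottom',atz(c2s((375,440)),S,0))
print('bal right corner',tri([(c2t((590,130)),T),(c2s((560,262)),S)]))
print('head lower front corners', tri([((375,133),T),((331,108),S)]), tri([((292,142),T),((231,108),S)]))
print('head top',tri([((370,62),T),((341,34),S)]), tri([((283,92),T),((231,53),S)]),tri([((344,33),T),((270,26),S)]))
M=I['wrist']['world_to_cam'];st=status.get_state();Rt=R.from_quat(st['eef_rot']).as_matrix()
print('cam in tool',Rt.T@(-M[:3,:3].T@M[:3,3]-st['ee_pos']),'\n',Rt.T@M[:3,:3].T); print(Rt)
s=np.load('stand.npy');print(stand2w([(-.06,0,.15),(-.1,0,.15),(.012,0,.16),(-.122,0,.15),(-.16,0,.15)],s),s[2]-2*np.pi)
```

```text
scene (array([0.02712935, 0.90152762, 0.73137504]), array([ 0.40843744, -0.76672778, -0.49540144]))
top (array([0.0433365 , 0.14821807, 1.72226594]), array([ 0.29644685, -0.11803893, -0.94774072]))
wrist (array([ 0.33214814, -0.56269492,  0.37395349]), array([-0.23521456, -0.1266686 , -0.96379767]))
bal corner near nose top (array([0.54209368, 0.06450807, 0.06776698]), np.float64(1.2468020183844715)) bottom [0.57490106 0.02428439 0.        ]
bal right corner (array([ 0.53668029, -0.31537089,  0.07239205]), np.float64(0.09797478683594818))
head lower front corners (array([ 0.63333418, -0.29630998,  0.3024676 ]), np.float64(1.3887310332635252)) (array([0.73693154, 0.00910675, 0.35972184]), np.float64(11.720194597841044))
head top (array([ 0.69333915, -0.33085057,  0.5329976 ]), np.float64(22.519621469919628)) (array([ 0.79142472, -0.03246996,  0.49745269]), np.float64(0.2627368403068715)) (array([ 0.86604307, -0.28659358,  0.53537913]), np.float64(7.373774260981463))
cam in tool [ 6.67480057e-02 -2.20826986e-05 -1.42648654e-01] 
 [[-5.03695621e-04  9.64365566e-01  2.64572867e-01]
 [ 9.99999775e-01  6.02759080e-04 -2.93244710e-04]
 [-4.42268798e-04  2.64572660e-01 -9.64365653e-01]]
[[ 9.08586851e-01  4.17695977e-01  7.71567490e-05]
 [ 4.17695980e-01 -9.08586852e-01 -2.80839463e-05]
 [ 5.83730563e-05  5.77447682e-05 -9.99999997e-01]]
[[0.5871729  0.14306462 0.15      ]
 [0.55142112 0.12512556 0.15      ]
 [0.65152612 0.17535493 0.16      ]
 [0.53175763 0.11525908 0.15      ]
 [0.49779344 0.09821698 0.15      ]] 0.46506003754421954
```

step_arm(
  targets=[
    {"x":26,"y":-29,"z":-6,"spin":-0.14},
    {"x":53,"y":-59,"z":-12,"spin":-0.28},
    {"x":80,"y":-88,"z":-18,"spin":-0.42},
    {"x":106,"y":-117,"z":-24,"spin":-0.56},
    {"x":133,"y":-147,"z":-30,"spin":-0.7},
    {"x":159,"y":-176,"z":-36,"spin":-0.84},
    {"x":186,"y":-205,"z":-42,"spin":-0.98},
    {"x":212,"y":-234,"z":-48,"spin":-1.12},
    {"x":239,"y":-264,"z":-54,"spin":-1.26},
    {"x":265,"y":-293,"z":-60,"spin":-1.4},
    {"x":292,"y":-322,"z":-66,"spin":-1.54},
    {"x":318,"y":-352,"z":-72,"spin":-1.68},
    {"x":345,"y":-381,"z":-78,"spin":-1.82},
    {"x":371,"y":-410,"z":-80,"spin":-1.96},
    {"x":371,"y":-410,"z":-80,"spin":-2.1},
    {"x":371,"y":-410,"z":-80,"spin":-2.24},
    {"x":371,"y":-410,"z":-80,"spin":-2.38},
    {"x":371,"y":-410,"z":-80,"spin":-2.52},
    {"x":371,"y":-410,"z":-80,"spin":-2.66},
    {"x":371,"y":-410,"z":-80,"spin":-2.8},
  ],
  grip=1,
)

```text
time: 3.85
ee_pos: [0.4373, -0.0631, 0.3114]
eef_rot: [-0.048, 0.999, -0.0, 0.0]
ft_force: [0.2, -0.8, -0.7]
finger_gap: 0.0853
```

```bash
cat >> h.py <<'E'
def snap(n,name):
    i=viewer.camera_info(n); im=viewer.read_camera(n); cv2.imwrite(f'pics/{name}.png',im[:,:,::-1]); return i,im
def tool():
    st=status.get_state();return st,R.from_quat(st['eef_rot']).as_matrix()
def disp(d):
    st,Rt=tool(); return Rt.T@np.array(d)*1000
E
python3 - <<'E'
from h import *
i,im=snap('wrist','w1'); np.save('w1.npy',i['world_to_cam'])
st,Rt=tool();print(st['q'],np.arctan2(Rt[1,0],Rt[0,0]),st['time'])
for t in ['check_weight','bail']: print([(o['point'],o['p']) for o in look_for('wrist',t)])
E
```

```text
[ 0.55449942 -0.07178699 -0.47563145  1.94831534 -0.03428791  1.25697696
  1.75998814] -3.042895697906552 3.9
[([259.3, 125.8], 0.96), ([75.5, 248.0], 0.85), ([322.9, 170.3], 0.76), ([69.2, 105.7], 0.24)]
[([256.8, 124.4], 0.88), ([77.5, 251.3], 0.77), ([320.6, 168.4], 0.6), ([464.9, 280.8], 0.48)]
```

View pics/w1.png

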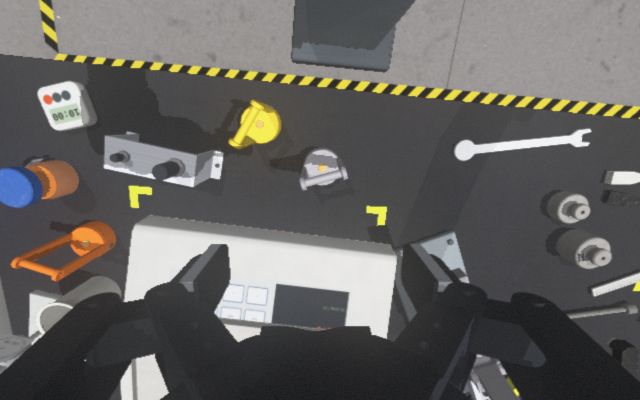

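Run:
```python
from h import *
im=cv2.imread('pics/w1.png')
cv2.imwrite('pics/w1c.png',cv2.resize(im[135:215,275:375],None,fx=7,fy=7,interpolation=cv2.INTER_CUBIC))
```

```text
(no output)
```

View pics/w1c.png

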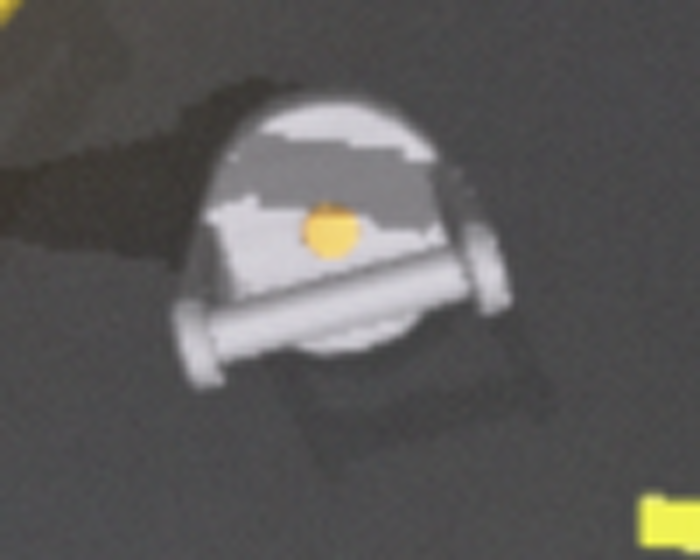

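Run:
```python
from h import *
i=viewer.camera_info('wrist')
a=atz((302.9,183.3),i,.113);b=atz((344.3,173.0),i,.113);print(a,b,np.linalg.norm(a-b),(a+b)/2)
print('dot',atz((322.1,168.1),i,.030)); d=a-b;print('bar yaw',np.arctan2(d[1],d[0]))
st,Rt=tool();print(Rt, st['ee_pos'])
T=viewer.camera_info('top');S=viewer.camera_info('scene');c=np.r_[(a+b)[:2]/2,.03];print(proj(c,T),proj(c,S))
```

```text
[ 0.44496581 -0.07774483  0.113     ] [ 0.42809319 -0.02917507  0.113     ] 0.051416986644426975 [ 0.4365295  -0.05345995  0.113     ]
dot [ 0.43756288 -0.05321674  0.03      ]
bar yaw -1.2364490770155554
[[-9.96258442e-01 -8.64233531e-02  3.48166576e-04]
 [-8.64234227e-02  9.96258478e-01 -1.90260288e-04]
 [-3.30420971e-04 -2.19638165e-04 -9.99999921e-01]] [ 0.43730783 -0.06310503  0.31143426]
[[331.51340071 232.30337342]] [[350.44315709 233.99177646]]
```

step_arm(
  targets=[
    {"x":-1,"y":5,"z":20,"spin":-0.12},
    {"x":-1,"y":10,"z":50,"spin":-0.236},
    {"x":-1,"y":10,"z":85,"spin":-0.236},
    {"x":-1,"y":10,"z":120,"spin":-0.236},
    {"x":-1,"y":10,"z":145,"spin":-0.236},
    {"x":-1,"y":10,"z":155,"spin":-0.236},
    {"x":-1,"y":10,"z":155,"spin":-0.236},
  ],
)

```text
time: 4.7
ee_pos: [0.4364, -0.0529, 0.1553]
eef_rot: [-0.16, 0.987, 0.001, -0.001]
ft_force: [0.6, 0.7, 1.1]
finger_gap: 0.0857
```

Run:
```python
from h import *
i,im=snap('wrist','w2'); st,Rt=tool();print(st['ee_pos'],np.arctan2(Rt[1,0],Rt[0,0]))
```

```text
[ 0.43770071 -0.05308366  0.15666161] -2.8202396772274487
```

View pics/w2.png

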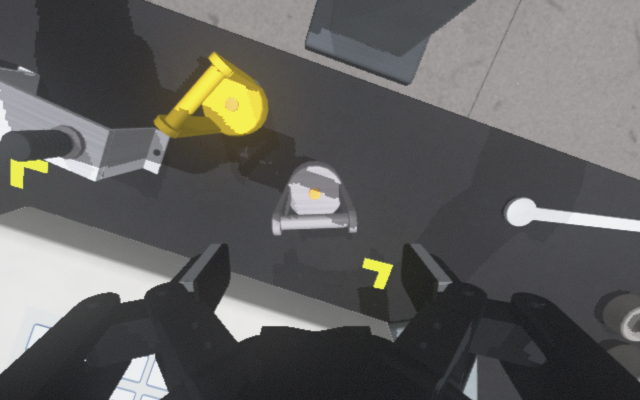

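step_arm(
  targets=[
    {"x":0,"y":0,"z":25,"spin":0},
    {"x":0,"y":0,"z":50,"spin":0},
    {"x":0,"y":0,"z":70,"spin":0},
    {"x":0,"y":0,"z":79,"spin":0},
    {"x":0,"y":0,"z":79,"spin":0},
    {"x":0,"y":0,"z":79,"spin":0},
  ],
)

```text
time: 5.35
ee_pos: [0.4392, -0.0532, 0.079]
eef_rot: [-0.16, 0.987, -0.0, 0.001]
ft_force: [-0.2, 0.2, 0.3]
finger_gap: 0.0854
```

step_arm(
  targets=[
    {"x":0,"y":0,"z":0,"spin":0},
    {"x":0,"y":0,"z":0,"spin":0},
    {"x":0,"y":0,"z":0,"spin":0},
    {"x":0,"y":0,"z":0,"spin":0},
    {"x":0,"y":0,"z":0,"spin":0},
    {"x":0,"y":0,"z":0,"spin":0},
    {"x":0,"y":0,"z":0,"spin":0},
  ],
  grip=-1,
  squeeze=50,
)

```text
time: 6.05
ee_pos: [0.4407, -0.0531, 0.0805]
eef_rot: [-0.16, 0.987, -0.001, 0.003]
ft_force: [0.6, 0.8, 4.7]
finger_gap: 0.0554
```

Run:
```python
from h import *
i,im=snap('wrist','w3'); st,Rt=tool();print(st['ee_pos'],np.arctan2(Rt[1,0],Rt[0,0]),st['ft_force'])
```

```text
[ 0.4406708  -0.05304381  0.08053398] -2.82047463198179 [-0.91872903  0.93251966  5.05377041]
```

View pics/w3.png

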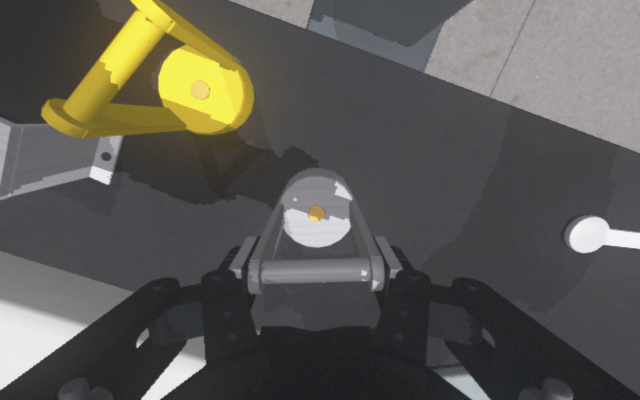

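step_arm(
  targets=[
    {"x":0,"y":0,"z":-10,"spin":0},
    {"x":0,"y":0,"z":-30,"spin":0},
    {"x":0,"y":0,"z":-60,"spin":0},
    {"x":0,"y":0,"z":-95,"spin":0},
    {"x":-5,"y":10,"z":-130,"spin":0},
    {"x":-18,"y":35,"z":-160,"spin":-0.05},
    {"x":-32,"y":65,"z":-170,"spin":-0.1},
    {"x":-46,"y":90,"z":-170,"spin":-0.144},
    {"x":-58,"y":110,"z":-170,"spin":-0.144},
    {"x":-62,"y":120,"z":-170,"spin":-0.144},
    {"x":-62,"y":120,"z":-170,"spin":-0.144},
    {"x":-62,"y":120,"z":-170,"spin":-0.144},
  ],
)

```text
time: 7.3
ee_pos: [0.4599, 0.079, 0.25]
eef_rot: [-0.23, 0.973, -0.002, 0.002]
ft_force: [1.1, -0.2, -4.7]
finger_gap: 0.0555
```

Run:
```python
from h import *
i,im=snap('wrist','w4'); st,Rt=tool();print(st['ee_pos'],np.arctan2(Rt[1,0],Rt[0,0]),st['ft_force'],st['finger_gap'])
s=np.load('stand.npy')
for P in [(-.122,.013,.15),(-.122,-.013,.15),(-.105,.06,.012),(-.105,-.06,.012),(-.1,0,.15),(-.06,0,.145)]:
    p=proj(stand2w(P,s),i)[0]; print(P,p); cv2.circle(im,(int(p[0]),int(p[1])),2,(255,0,0),-1)
cv2.imwrite('pics/w4o.png',im[:,:,::-1]); snap('scene','s4')
```

```text
[0.46007037 0.07847302 0.24996481] -2.6787579795635965 [-0.15434321  0.3517937  -3.44292292] 0.05486105549058222
(-0.122, 0.013, 0.15) [329.80548345 281.29989312]
(-0.122, -0.013, 0.15) [302.43448899 281.26579883]
(-0.105, 0.06, 0.012) [358.29383097 239.66783303]
(-0.105, -0.06, 0.012) [274.29554682 239.61850568]
(-0.1, 0, 0.15) [316.12752119 301.4249882 ]
(-0.06, 0, 0.145) [316.15234474 332.42789333]
```

View pics/w4o.png

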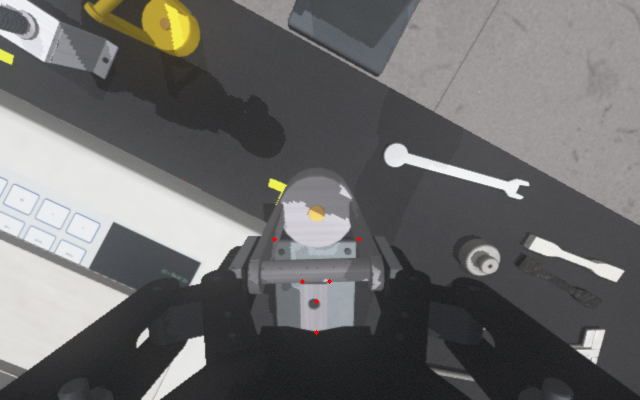

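View pics/s4.png

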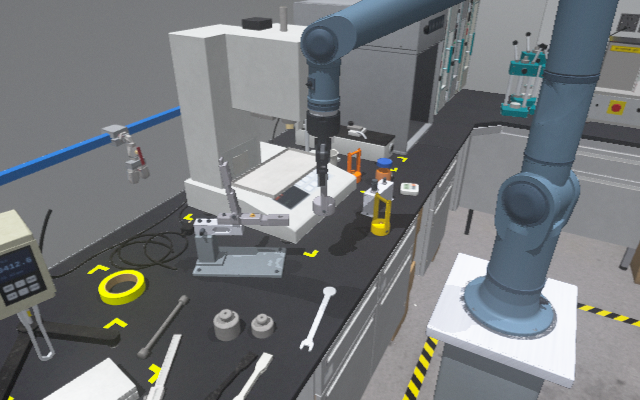

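Run:
```python
from h import *
im=cv2.imread('pics/w4.png')
cv2.imwrite('pics/w4c.png',cv2.resize(im[225:345,240:400],None,fx=5,fy=5,interpolation=cv2.INTER_CUBIC))
```

```text
(no output)
```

View pics/w4c.png

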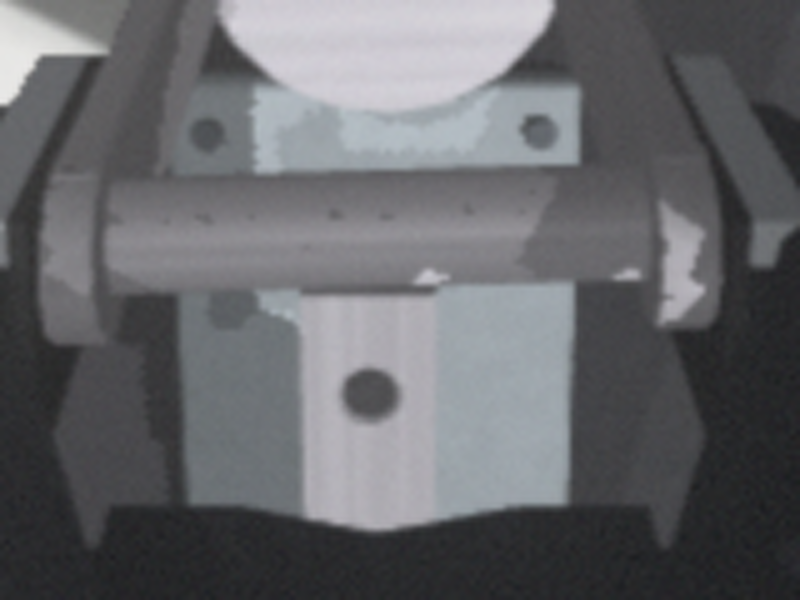

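Run:
```python
from h import *
i=viewer.camera_info('wrist'); st,Rt=tool()
h=atz((314.2,303.6),i,.15); print('hole',h); s=np.load('stand.npy'); print('pred',stand2w((-.1,0,.15),s))
print('baseholes dir', )
e1=atz((313.9,289),i,.15);e2=atz((314.1,323),i,.15);d=e2-e1;print('axis yaw',np.arctan2(d[1],d[0]))
# base front edge at z=.012 corners: right front (580,80)
print('corner R',atz((240+580/5,225+82/5),i,.012),'pred',stand2w((-.105,.06,.012),s))
L=atz((240+207/5,225+135/5),i,.012);Rr=atz((240+540/5,225+131/5),i,.012);d=Rr-L;print('base holes',L,Rr,np.arctan2(d[1],d[0])-np.pi/2,np.linalg.norm(d))
zb=st['ee_pos'][2]+.0295
for p in [(316.5,271.3),(240+52/5,273),(240+718/5,268.5)]:
  b=atz(p,i,zb);print('bar',b,Rt.T@(b-st['ee_pos']))
```

```text
hole [0.55498125 0.12383451 0.15      ]
pred [[0.55142112 0.12512556 0.15      ]]
baseholes dir
axis yaw 0.4657206894089594
corner R [0.52452104 0.17427938 0.012     ] pred [[0.52004356 0.17651086 0.012     ]]
base holes [0.58736596 0.08569262 0.012     ] [0.54313596 0.17128422 0.012     ] 0.4769626861491969 0.09634425142631053
bar [0.45708586 0.07748571 0.27952934] [ 0.00313493  0.00046056 -0.02951086]
bar [0.47083555 0.05188381 0.27952934] [ 0.00224688 -0.02858613 -0.02939921]
bar [0.44275566 0.10306459 0.27952934] [ 0.00455284  0.02974555 -0.0296249 ]
```

step_arm(
  targets=[
    {"x":0,"y":-3,"z":30,"spin":0.03},
    {"x":0,"y":-3,"z":65,"spin":0.03},
    {"x":0,"y":-3,"z":92,"spin":0.03},
    {"x":0,"y":-3,"z":97,"spin":0.03},
    {"x":-15,"y":-3,"z":97,"spin":0.03},
    {"x":-35,"y":-3,"z":97,"spin":0.03},
    {"x":-55,"y":-3,"z":97,"spin":0.03},
    {"x":-75,"y":-3,"z":97,"spin":0.03},
    {"x":-95,"y":-3,"z":97,"spin":0.03},
    {"x":-115,"y":-3,"z":97,"spin":0.03},
    {"x":-132,"y":-3,"z":97,"spin":0.03},
    {"x":-144,"y":-3,"z":97,"spin":0.03},
    {"x":-148,"y":-3,"z":97,"spin":0.03},
    {"x":-148,"y":-3,"z":97,"spin":0.03},
    {"x":-148,"y":-3,"z":97,"spin":0.03},
    {"x":-148,"y":-3,"z":97,"spin":0.03},
  ],
)

```text
time: 9.0
ee_pos: [0.5936, 0.1408, 0.1533]
eef_rot: [-0.214, 0.977, -0.002, 0.001]
ft_force: [-0.4, -0.3, -3.6]
finger_gap: 0.0555
```

Run:
```python
from h import *
i,im=snap('wrist','w5'); st,Rt=tool();print(st['ee_pos'],np.arctan2(Rt[1,0],Rt[0,0]),st['ft_force'],st['finger_gap'])
bar=st['ee_pos']+Rt@[.0031,.0005,-.0295]; hole=np.array([.555,.1238,.15]); c,s=np.cos(.468),np.sin(.468); d=bar-hole
print('bar rel hole stand',d[0]*c+d[1]*s,-d[0]*s+d[1]*c,d[2])
i2,im=snap('scene','s5'); cv2.imwrite('pics/s5c.png',cv2.resize(im[100:300,150:400,::-1],None,fx=3,fy=3,interpolation=cv2.INTER_CUBIC))
```

```text
[0.59370445 0.14087771 0.15333356] -2.7095861154194156 [ 0.58078965 -0.56619052 -4.74126351] 0.0553351478928946
bar rel hole stand 0.03911525250842857 -0.0014841466945155306 0.03282536947567696
```

View pics/w5.png

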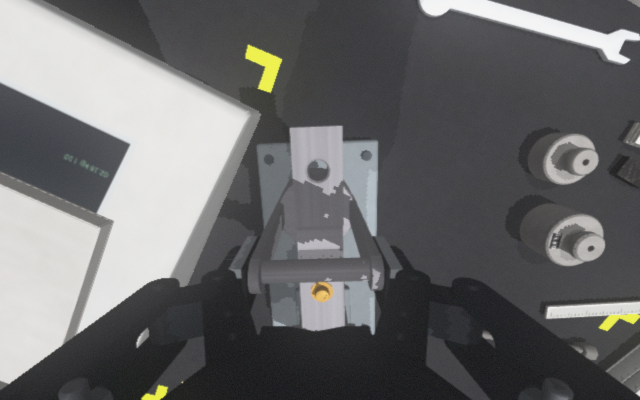

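View pics/s5c.png

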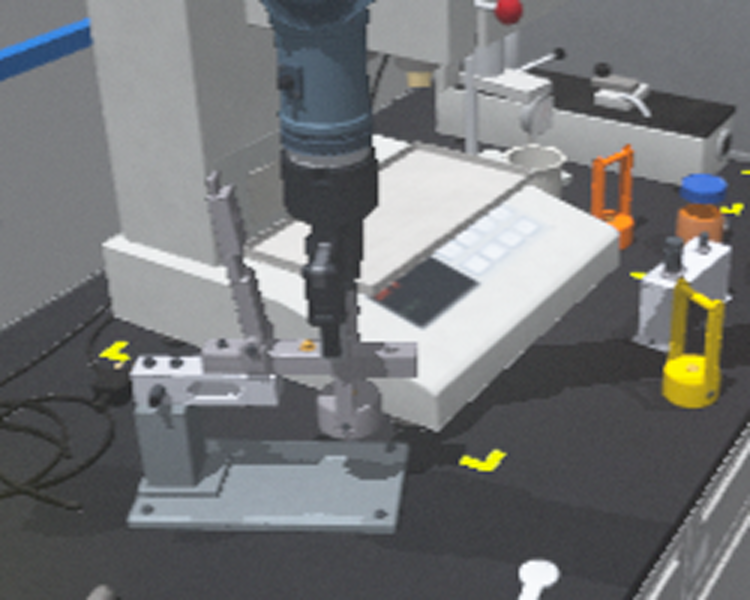

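Run:
```python
from h import *
i=viewer.camera_info('wrist'); st,Rt=tool()
im=cv2.imread('pics/w5.png');cv2.imwrite('pics/w5c.png',cv2.resize(im[115:335,240:400],None,fx=4,fy=2.7,interpolation=cv2.INTER_CUBIC))
h=atz((318,170),i,.15);print(h)
n1=atz((290.5,127),i,.15);n2=atz((341.5,126),i,.15);print(n1,n2,np.linalg.norm(n1-n2),(n1+n2)/2)
m=(n1+n2)/2;print('yaw',np.arctan2(*(h-m)[[1,0]]),np.linalg.norm(h-m))
bar=atz((315.5,271.5),i,st['ee_pos'][2]+.0295);print(bar,(Rt.T@(bar-h)))
```

```text
[0.55475221 0.12442549 0.15      ]
[0.54103677 0.10313061 0.15      ] [0.53009724 0.12573692 0.15      ] 0.02511410712857965 [0.53556701 0.11443376 0.15      ]
yaw 0.48015203973101167 0.021631150898073454
[0.59096074 0.13983679 0.18290448] [-0.03940698 -0.00129539 -0.03281284]
```

View pics/w5c.png

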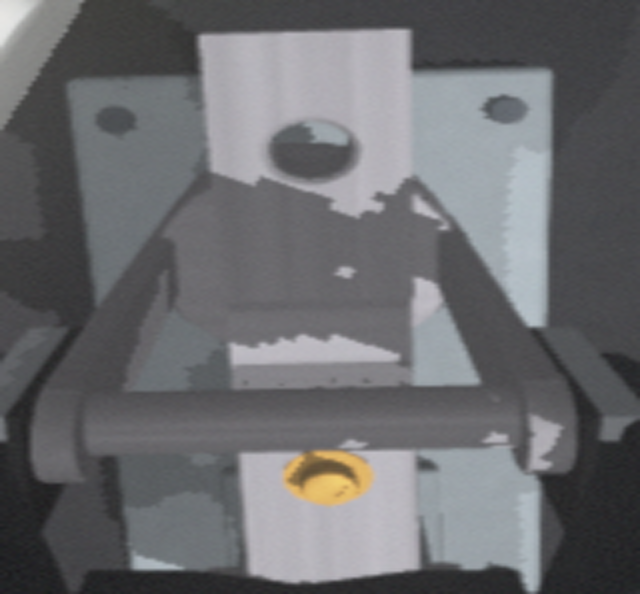

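step_arm(
  targets=[
    {"x":-1,"y":0,"z":8,"spin":0},
    {"x":-1,"y":0,"z":16,"spin":0},
    {"x":-1,"y":0,"z":23,"spin":0},
    {"x":-1,"y":0,"z":28,"spin":0},
    {"x":-1,"y":0,"z":31,"spin":0},
    {"x":-1,"y":0,"z":33,"spin":0},
    {"x":-1,"y":0,"z":33,"spin":0},
    {"x":-1,"y":0,"z":33,"spin":0},
  ],
)

```text
time: 9.9
ee_pos: [0.5954, 0.1415, 0.1206]
eef_rot: [-0.214, 0.977, -0.002, 0.002]
ft_force: [-0.3, 0.4, -4.1]
finger_gap: 0.0552
```

Run:
```python
from h import *
i,im=snap('wrist','w6'); st,Rt=tool();print(st['ee_pos'],np.arctan2(Rt[1,0],Rt[0,0]),st['ft_force'],st['torque'],st['finger_gap'])
cv2.imwrite('pics/w6c.png',cv2.resize(im[115:335,240:400,::-1],None,fx=4,fy=2.7,interpolation=cv2.INTER_CUBIC))
```

```text
[0.59530737 0.14153027 0.12062541] -2.7094776968724816 [ 0.37013471  0.26218668 -3.67097228] [ 0.01935899 -0.06921333 -0.02142841] 0.054951802367403456
```

View pics/w6c.png

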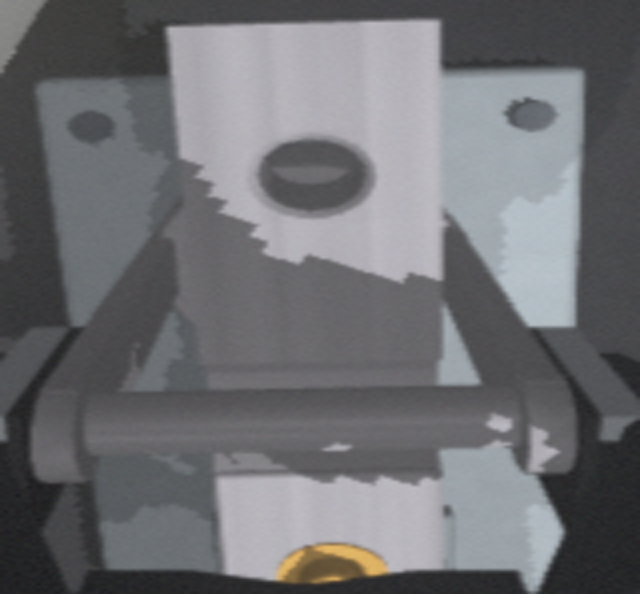

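step_arm(
  targets=[
    {"x":0,"y":0,"z":1,"spin":0},
    {"x":0,"y":0,"z":2,"spin":0},
    {"x":0,"y":0,"z":3,"spin":0},
    {"x":0,"y":0,"z":3,"spin":0},
  ],
)

```text
time: 10.35
ee_pos: [0.5954, 0.1415, 0.1203]
eef_rot: [-0.214, 0.977, -0.002, 0.002]
ft_force: [-5.3, -2.9, 9.9]
finger_gap: 0.0554
```

step_arm(
  targets=[
    {"x":1,"y":0,"z":1,"spin":0},
    {"x":1,"y":0,"z":1,"spin":0},
  ],
)

```text
time: 10.55
ee_pos: [0.5952, 0.1414, 0.1204]
eef_rot: [-0.214, 0.977, -0.002, 0.003]
ft_force: [-1.8, -1.1, 4.1]
finger_gap: 0.0551
```

step_arm(
  targets=[
    {"x":0,"y":0,"z":0,"spin":0},
    {"x":0,"y":0,"z":0,"spin":0},
    {"x":0,"y":0,"z":0,"spin":0},
    {"x":0,"y":0,"z":0,"spin":0},
    {"x":0,"y":0,"z":0,"spin":0},
    {"x":0,"y":0,"z":0,"spin":0},
  ],
  grip=1,
)

```text
time: 11.15
ee_pos: [0.5953, 0.1414, 0.1203]
eef_rot: [-0.214, 0.977, -0.002, 0.003]
ft_force: [-0.9, -0.1, -0.1]
finger_gap: 0.0854
```

Run:
```python
from h import *
i,im=snap('wrist','w7'); st,Rt=tool();print(st['ee_pos'],np.arctan2(Rt[1,0],Rt[0,0]),st['ft_force'],st['torque'],st['finger_gap'])
cv2.imwrite('pics/w7c.png',cv2.resize(im[115:335,200:440,::-1],None,fx=3.2,fy=2.7,interpolation=cv2.INTER_CUBIC))
```

```text
[0.59525545 0.14142537 0.12036428] -2.7095934389088274 [ 0.47491052 -0.00411299  0.12621192] [-0.00417392  0.0482908   0.06178172] 0.08572632811673297
```

View pics/w7c.png

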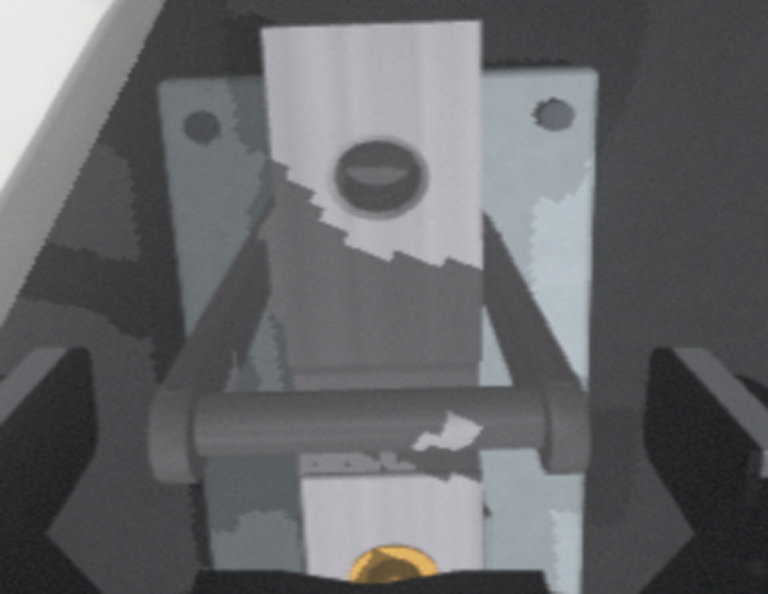

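step_arm(
  targets=[
    {"x":0,"y":0,"z":-15,"spin":0},
    {"x":0,"y":0,"z":-40,"spin":0},
    {"x":0,"y":0,"z":-75,"spin":0},
    {"x":0,"y":0,"z":-110,"spin":0},
    {"x":0,"y":0,"z":-145,"spin":0},
    {"x":0,"y":0,"z":-180,"spin":0},
    {"x":0,"y":0,"z":-215,"spin":0},
    {"x":0,"y":0,"z":-240,"spin":0},
    {"x":0,"y":0,"z":-240,"spin":0},
  ],
  grip=-1,
)

```text
time: 12.1
ee_pos: [0.5957, 0.1438, 0.3671]
eef_rot: [-0.215, 0.977, -0.002, 0.008]
ft_force: [0.9, 0.5, -0.3]
finger_gap: -0.0002
```

Run:
```python
from h import *
i,im=snap('wrist','w8'); st,Rt=tool();print(st['ee_pos'],st['q'],st['ft_force'],st['finger_gap'])
_,im=snap('scene','s8');cv2.imwrite('pics/s8c.png',cv2.resize(im[20:290,150:400,::-1],None,fx=3,fy=2.2,interpolation=cv2.INTER_CUBIC))
_,im=snap('top','t8');cv2.imwrite('pics/t8c.png',cv2.resize(im[20:240,180:420,::-1],None,fx=3,fy=2.7,interpolation=cv2.INTER_CUBIC))
```

```text
[0.59461829 0.14326083 0.36408917] [ 0.21635118  0.28372451 -0.64650019  1.50556573  0.17916234  1.39882537
  1.56359004] [-0.05108692 -0.01474472 -0.47561011] 0.00013184636132074453
```

View pics/w8.png

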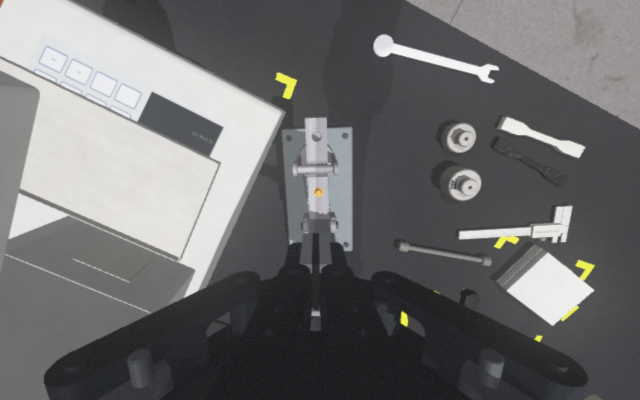

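View pics/s8c.png

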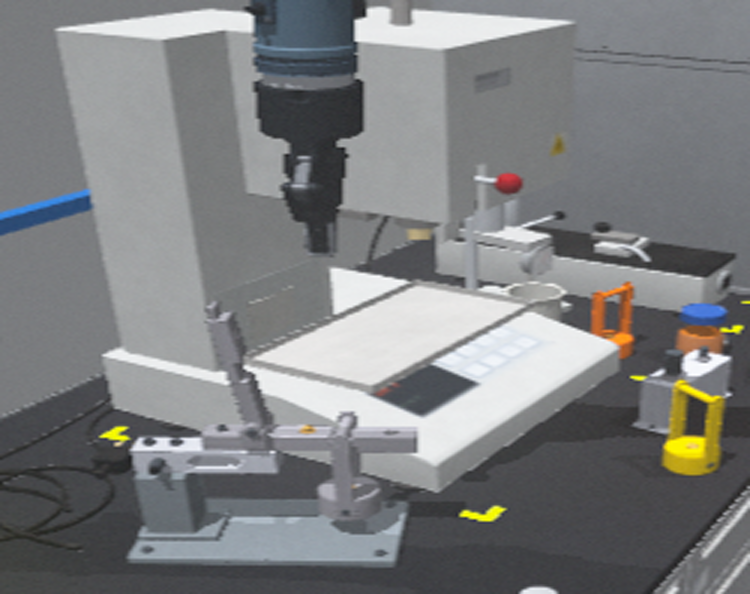

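View pics/t8c.png

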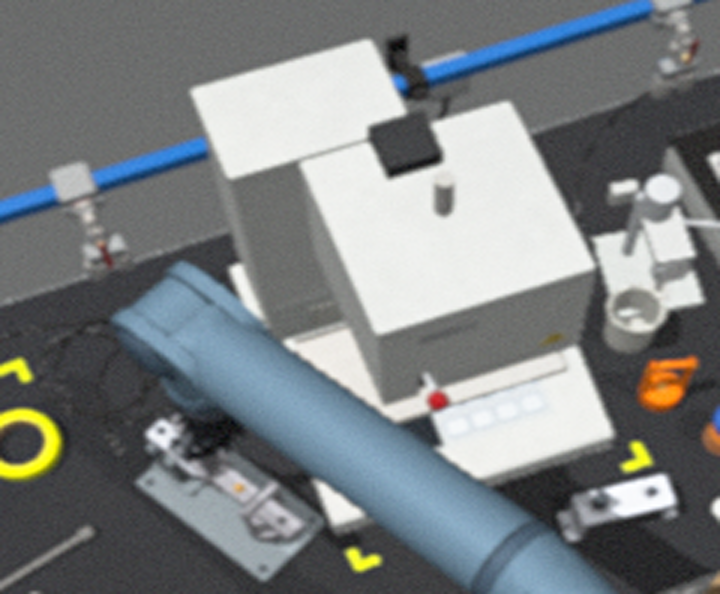

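Run:
```python
from h import *
T=viewer.camera_info('top');S=viewer.camera_info('scene')
s=np.array([.5549+.1*np.cos(.468),.1242+.1*np.sin(.468),.468]);np.save('stand2.npy',s);print(s)
cs=lambda p:(p[0]/3+150,p[1]/2.2+20)
ct=lambda p:(p[0]/3+180,p[1]/2.7+20)
print('col base',atz(cs((215,372)),S,.07),'col top',tri([(ct((235,178)),T),(cs((165,40)),S)]))
print('col left rear top',tri([(ct((192,92)),T),(cs((58,30)),S)]))
print('head near corner top',tri([(ct((383,332)),T),(cs((447,48)),S)]),tri([(ct((303,167)),T),(cs((255,15)),S)]))
print('head near corner bottom',tri([(ct((385,405)),T),(cs((440,235)),S)]))
# project model cap tip for angles
for a in (1.6,1.65,1.7,1.75,1.8,1.85):
    P=[(.012-.148*np.cos(a)+r*np.sin(a)*1,0,.160+.148*np.sin(a)+r*np.cos(a)) for r in (0.003,)]
    q=proj(stand2w(P,s),S)[0]; print(a,(q-[150,20])*[3,2.2])
q=proj(stand2w([(.012,0,.16),(-.122,0,.15)],s),S);print((q-[150,20])*[3,2.2])
```

```text
[0.64414723 0.16931022 0.468     ]
col base [ 0.8793533  -0.03249159  0.07      ] col top (array([0.8126799 , 0.0346475 , 0.54173443]), np.float64(0.63084828340385))
col left rear top (array([0.93108219, 0.03601507, 0.54315252]), np.float64(0.20900278978271558))
head near corner top (array([ 0.58269251, -0.03079247,  0.54447081]), np.float64(0.2896524586655005)) (array([ 0.77743202, -0.03275901,  0.56452286]), np.float64(1.7113831806475446))
head near corner bottom (array([ 0.59120127, -0.02828583,  0.33130906]), np.float64(0.6828028959120047))
1.6 [229.41566942 304.06813652]
1.65 [220.05087722 304.42195183]
1.7 [210.78895583 305.09259212]
1.75 [201.6577468  306.07754545]
1.8 [192.68453481 307.37319505]
1.85 [183.8959281  308.97484295]
[[255.55834465 423.00602291]
 [416.13907311 432.65547622]]
```

step_arm(
  targets=[
    {"x":-20,"y":1,"z":-5,"spin":-0.036},
    {"x":-50,"y":2,"z":-5,"spin":-0.036},
    {"x":-85,"y":3,"z":-5,"spin":-0.036},
    {"x":-120,"y":4,"z":-5,"spin":-0.036},
    {"x":-145,"y":6,"z":-5,"spin":-0.036},
    {"x":-151,"y":6,"z":0,"spin":-0.036},
    {"x":-151,"y":6,"z":25,"spin":-0.036},
    {"x":-151,"y":6,"z":60,"spin":-0.036},
    {"x":-151,"y":6,"z":95,"spin":-0.036},
    {"x":-151,"y":6,"z":112,"spin":-0.036},
    {"x":-151,"y":6,"z":114,"spin":-0.036},
    {"x":-151,"y":6,"z":114,"spin":-0.036},
  ],
)

```text
time: 13.45
ee_pos: [0.7283, 0.2101, 0.2468]
eef_rot: [-0.232, 0.973, -0.003, 0.002]
ft_force: [-0.2, 0.7, 0.1]
finger_gap: -0.0
```

Run:
```python
from h import *
st,Rt=tool();print(st['ee_pos'],np.arctan2(Rt[1,0],Rt[0,0]),st['ft_force'])
s=np.load('stand2.npy');d=st['ee_pos'][:2]-s[:2];c,n=np.cos(s[2]),np.sin(s[2]);print('stand',d[0]*c+d[1]*n,-d[0]*n+d[1]*c)
_,im=snap('scene','s9');cv2.imwrite('pics/s9c.png',cv2.resize(im[20:290,150:400,::-1],None,fx=3,fy=2.2,interpolation=cv2.INTER_CUBIC))
```

```text
[0.72825084 0.21011669 0.24676761] -2.6735943037048298 [-0.1721883   0.68891725  0.13804358]
stand 0.09346803135896806 -0.0015206930038842853
```

View pics/s9c.png

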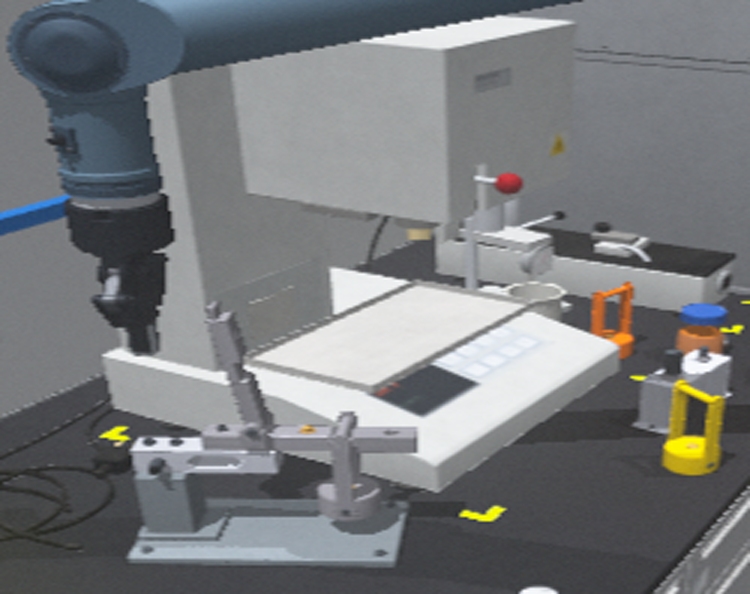

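step_arm(
  targets=[
    {"x":15,"y":1,"z":0,"spin":0},
    {"x":35,"y":1,"z":0,"spin":0},
    {"x":45,"y":1,"z":0,"spin":0},
    {"x":50,"y":1,"z":0,"spin":0},
    {"x":55,"y":1,"z":0,"spin":0},
    {"x":60,"y":1,"z":0,"spin":0},
    {"x":65,"y":1,"z":0,"spin":0},
    {"x":70,"y":1,"z":0,"spin":0},
    {"x":75,"y":1,"z":0,"spin":0},
    {"x":80,"y":1,"z":0,"spin":0},
    {"x":85,"y":1,"z":0,"spin":0},
    {"x":90,"y":1,"z":0,"spin":0},
    {"x":95,"y":1,"z":0,"spin":0},
    {"x":100,"y":1,"z":0,"spin":0},
    {"x":100,"y":1,"z":0,"spin":0},
    {"x":100,"y":1,"z":0,"spin":0},
  ],
)

```text
time: 15.1
ee_pos: [0.6393, 0.1663, 0.2478]
eef_rot: [-0.232, 0.973, -0.002, 0.004]
ft_force: [0.2, -0.4, 0.4]
finger_gap: 0.0001
```

Run:
```python
from h import *
st,Rt=tool();print(st['ee_pos'],st['ft_force'])
_,im=snap('scene','s10');cv2.imwrite('pics/s10c.png',cv2.resize(im[20:290,150:400,::-1],None,fx=3,fy=2.2,interpolation=cv2.INTER_CUBIC))
```

```text
[0.63928819 0.16631522 0.24781148] [ 0.18530438 -0.40897606  0.35034262]
```

View pics/s10c.png

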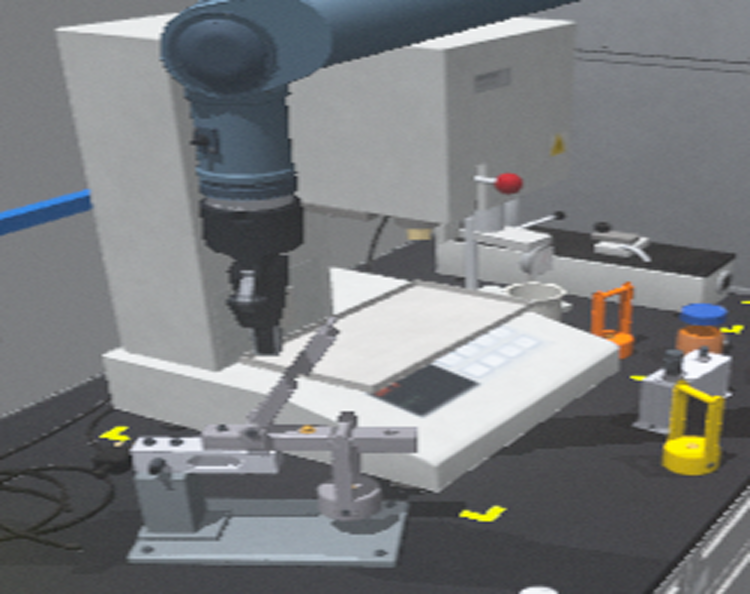

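step_arm(
  targets=[
    {"x":0,"y":0,"z":-25,"spin":0},
    {"x":10,"y":0,"z":-60,"spin":0},
    {"x":40,"y":0,"z":-85,"spin":0},
    {"x":75,"y":0,"z":-85,"spin":0},
    {"x":110,"y":0,"z":-85,"spin":0},
    {"x":135,"y":0,"z":-85,"spin":0},
    {"x":145,"y":0,"z":-85,"spin":0},
    {"x":145,"y":0,"z":-85,"spin":0},
    {"x":145,"y":0,"z":-85,"spin":0},
  ],
)

```text
time: 16.05
ee_pos: [0.5102, 0.1018, 0.3323]
eef_rot: [-0.232, 0.973, -0.002, 0.005]
ft_force: [-0.1, -0.3, -0.3]
finger_gap: 0.0002
```

Run:
```python
from h import *
st,Rt=tool();print(st['ee_pos'],st['ft_force'])
i,im=snap('wrist','w11');cv2.imwrite('pics/w11c.png',cv2.resize(im[170:330,220:420,::-1],None,fx=4,fy=3.7,interpolation=cv2.INTER_CUBIC))
_,im=snap('scene','s11');cv2.imwrite('pics/s11c.png',cv2.resize(im[180:280,180:320,::-1],None,fx=5.5,fy=5.5,interpolation=cv2.INTER_CUBIC))
```

```text
[0.51018979 0.10183708 0.33228775] [-0.1197909  -0.30672789 -0.31942819]
```

View pics/w11c.png

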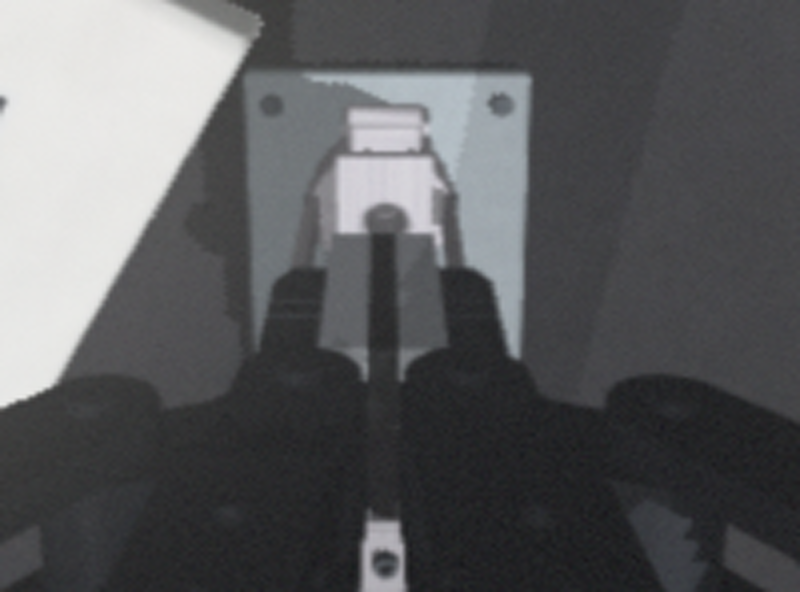

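View pics/s11c.png

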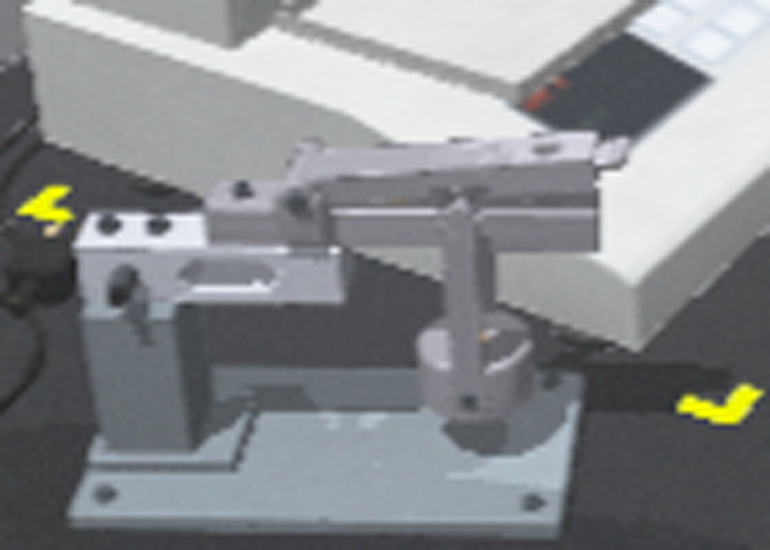

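step_arm(
  targets=[
    {"x":29,"y":-8,"z":0,"spin":0.05},
    {"x":58,"y":-16,"z":0,"spin":0.12},
    {"x":87,"y":-24,"z":0,"spin":0.2},
    {"x":116,"y":-31,"z":0,"spin":0.3},
    {"x":136,"y":-70,"z":0,"spin":0.4},
    {"x":156,"y":-110,"z":0,"spin":0.5},
    {"x":176,"y":-149,"z":0,"spin":0.6},
    {"x":196,"y":-188,"z":10,"spin":0.67},
    {"x":216,"y":-227,"z":20,"spin":0.67},
    {"x":215,"y":-262,"z":35,"spin":0.67},
    {"x":214,"y":-290,"z":55,"spin":0.67},
    {"x":214,"y":-296,"z":60,"spin":0.67},
    {"x":214,"y":-296,"z":60,"spin":0.67},
    {"x":214,"y":-296,"z":60,"spin":0.67},
  ],
  grip=0.1,
)

```text
time: 17.55
ee_pos: [0.4545, -0.2572, 0.2723]
eef_rot: [0.099, 0.995, 0.0, 0.005]
ft_force: [0.3, 0.9, 0.4]
finger_gap: 0.0469
```

Run:
```python
from h import *
st,Rt=tool();print(st['ee_pos'],np.arctan2(Rt[1,0],Rt[0,0]),st['finger_gap'],st['q'])
i,im=snap('wrist','w12')
for t in ['lock_pin','small_pin']: print([(o['point'],o['p']) for o in look_for('wrist',t)])
```

```text
[ 0.45446849 -0.25723004  0.27227644] 2.942633378117246 0.04685674065772955 [ 0.72725999  0.11712064 -0.30953409  1.84806338  0.03498769  1.17355706
  1.77830903]
[([319.3, 173.3], 0.69)]
[([262.0, 174.5], 0.59), ([613.0, 239.4], 0.44)]
```

View pics/w12.png

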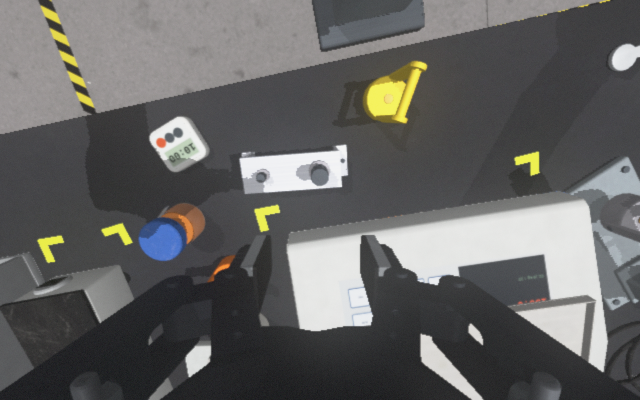

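Larger pin at (319,174) with the wide knob and collar; smaller pin at (262,175). I'll confirm this in a crop.

Run:
```python
from h import *
im=cv2.imread('pics/w12.png');cv2.imwrite('pics/w12c.png',cv2.resize(im[140:205,235:355],None,fx=6.5,fy=6.5,interpolation=cv2.INTER_CUBIC))
```

```text
(no output)
```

View pics/w12c.png

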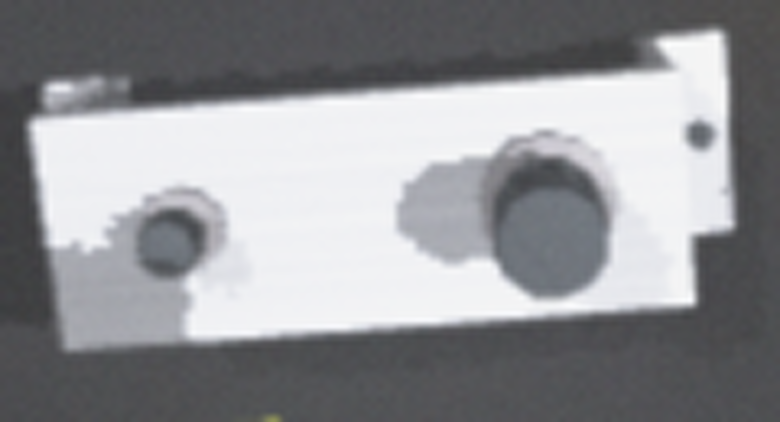

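Run:
```python
from h import *
i=viewer.camera_info('wrist');st,Rt=tool()
k=atz((319.9,177.2),i,.112);c=atz((319.2,169.5),i,.0745);print(k,c)
a=atz((239.8,158.5),i,.07);b=atz((339.5,150.7),i,.07);d=b-a;print('rack',np.linalg.norm(d),np.arctan2(d[1],d[0]))
print(disp(np.r_[k[:2]-st['ee_pos'][:2],.081-st['ee_pos'][2]]))
e=Rt.T@(k-c);print(e*1000)
```

```text
[ 0.44895225 -0.25148571  0.112     ] [ 0.44718867 -0.25143415  0.0745    ]
rack 0.11985151453952117 1.4493699443627628
[  8.59749397   4.78131982 192.1127801 ]
[ -2.1490666    0.29187139 -37.47878339]
```

step_arm(
  targets=[
    {"x":4,"y":3,"z":30,"spin":0},
    {"x":8,"y":5,"z":70,"spin":0},
    {"x":8,"y":5,"z":105,"spin":0},
    {"x":8,"y":5,"z":125,"spin":0},
    {"x":8,"y":5,"z":130,"spin":0},
    {"x":8,"y":5,"z":130,"spin":0},
  ],
)

```text
time: 18.3
ee_pos: [0.449, -0.2507, 0.1434]
eef_rot: [0.099, 0.995, -0.001, 0.005]
ft_force: [-0.1, 0.2, 0.4]
finger_gap: 0.0468
```

Run:
```python
from h import *
i,im=snap('wrist','w13');st,Rt=tool();print(st['ee_pos'])
print(disp(np.array([.4486,-.2515,.081])-st['ee_pos']), proj((.4486,-.2515,.112),i))
cv2.imwrite('pics/w13c.png',cv2.resize(im[140:300,215:415,::-1],None,fx=4,fy=3.7,interpolation=cv2.INTER_CUBIC))
```

```text
[ 0.44991058 -0.25125335  0.14449192]
[ 2.06865981 -0.44570685 63.47065288] [[314.10978625 227.05768055]]
```

View pics/w13c.png

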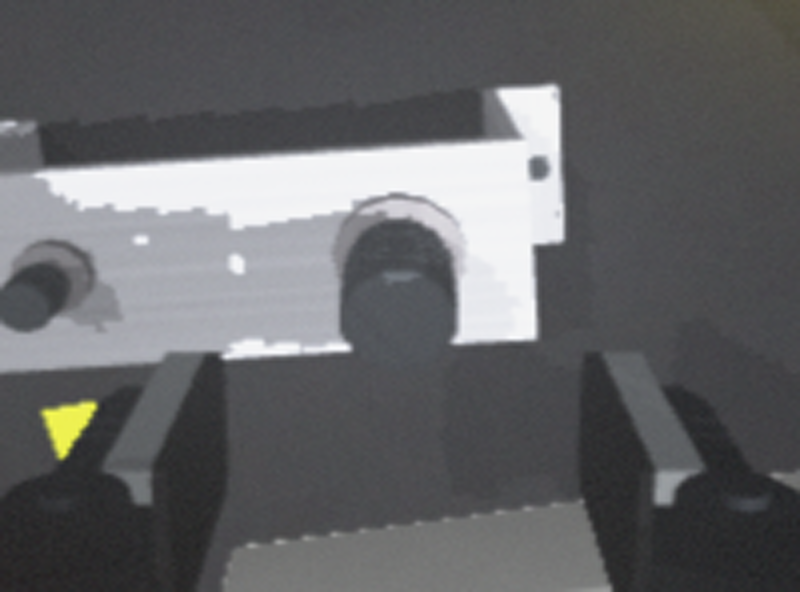

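step_arm(
  targets=[
    {"x":2,"y":0,"z":20,"spin":0},
    {"x":2,"y":0,"z":42,"spin":0},
    {"x":2,"y":0,"z":57,"spin":0},
    {"x":2,"y":0,"z":63,"spin":0},
    {"x":2,"y":0,"z":63,"spin":0},
    {"x":2,"y":0,"z":63,"spin":0},
  ],
)

```text
time: 18.95
ee_pos: [0.45, -0.2517, 0.083]
eef_rot: [0.099, 0.995, -0.002, 0.008]
ft_force: [0.4, 0.7, -0.0]
finger_gap: 0.0468
```

step_arm(
  targets=[
    {"x":0,"y":0,"z":0,"spin":0},
    {"x":0,"y":0,"z":0,"spin":0},
    {"x":0,"y":0,"z":0,"spin":0},
    {"x":0,"y":0,"z":0,"spin":0},
    {"x":0,"y":0,"z":0,"spin":0},
    {"x":0,"y":0,"z":0,"spin":0},
  ],
  grip=-1,
  squeeze=60,
)

```text
time: 19.55
ee_pos: [0.4514, -0.2523, 0.0845]
eef_rot: [0.099, 0.995, -0.002, 0.009]
ft_force: [0.3, 0.5, 6.6]
finger_gap: 0.0183
```

step_arm(
  targets=[
    {"x":0,"y":0,"z":-8,"spin":0},
    {"x":0,"y":0,"z":-25,"spin":0},
    {"x":0,"y":0,"z":-50,"spin":0},
    {"x":0,"y":0,"z":-80,"spin":0},
    {"x":0,"y":0,"z":-115,"spin":0},
    {"x":0,"y":0,"z":-150,"spin":0},
    {"x":0,"y":0,"z":-180,"spin":0},
    {"x":0,"y":0,"z":-190,"spin":0},
    {"x":0,"y":0,"z":-190,"spin":0},
  ],
)

```text
time: 20.45
ee_pos: [0.4488, -0.2515, 0.2759]
eef_rot: [0.099, 0.995, -0.003, 0.011]
ft_force: [0.2, -0.6, -0.0]
finger_gap: 0.0181
```

Run:
```python
from h import *
i,im=snap('wrist','w14');st,Rt=tool();print(st['ee_pos'],st['ft_force'],st['torque'],st['finger_gap'])
cv2.imwrite('pics/w14c.png',cv2.resize(im[140:300,215:415,::-1],None,fx=4,fy=3.7,interpolation=cv2.INTER_CUBIC))
_,im=snap('scene','s14');cv2.imwrite('pics/s14c.png',cv2.resize(im[60:240,270:450,::-1],None,fx=3.3,fy=3.3,interpolation=cv2.INTER_CUBIC))
```

```text
[ 0.44767743 -0.25100427  0.27399478] [-1.09097413  0.55287717 -1.71934378] [-0.01938223  0.09038464  0.03983025] 0.01850650041666067
```

View pics/w14c.png

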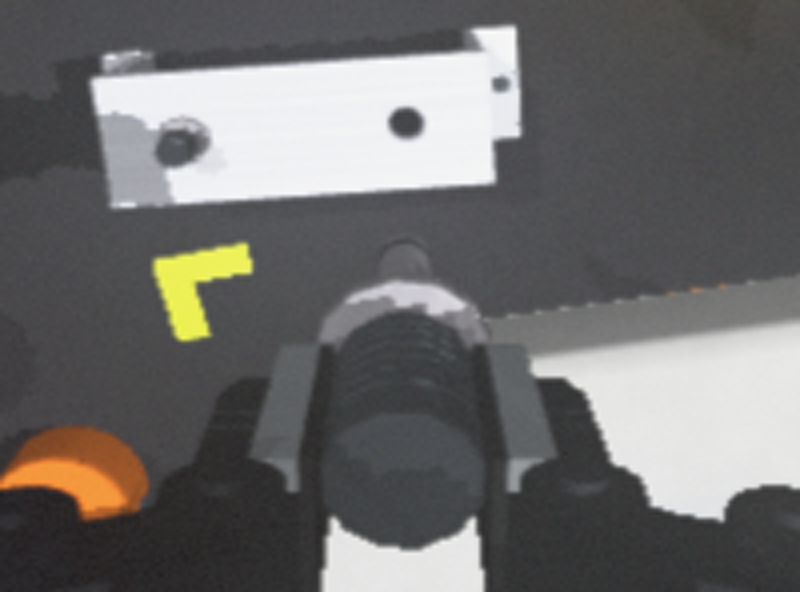

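View pics/s14c.png

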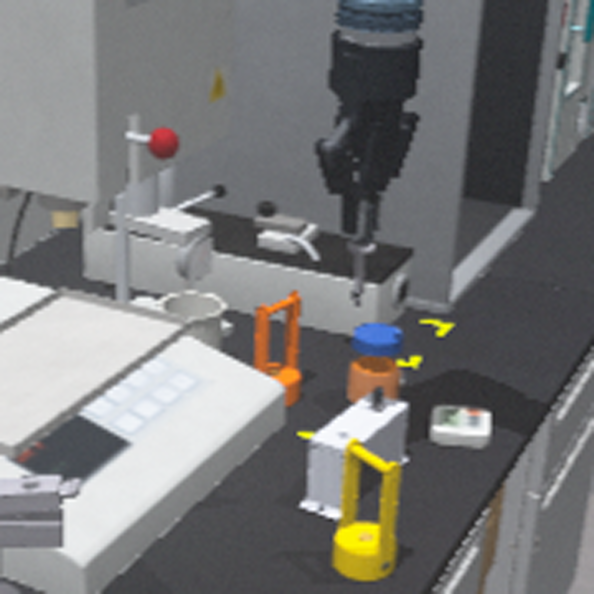

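step_arm(
  targets=[
    {"x":13,"y":31,"z":-8,"spin":0},
    {"x":26,"y":62,"z":-15,"spin":0},
    {"x":40,"y":94,"z":-20,"spin":0},
    {"x":50,"y":131,"z":-20,"spin":0},
    {"x":59,"y":168,"z":-20,"spin":0},
    {"x":66,"y":205,"z":-20,"spin":0},
    {"x":68,"y":241,"z":-20,"spin":0},
    {"x":52,"y":279,"z":-20,"spin":0},
    {"x":36,"y":316,"z":-20,"spin":0},
    {"x":19,"y":350,"z":-20,"spin":0},
    {"x":0,"y":370,"z":-20,"spin":0},
    {"x":-20,"y":384,"z":-20,"spin":0},
    {"x":-29,"y":389,"z":-15,"spin":0},
    {"x":-30,"y":389,"z":-10,"spin":0},
    {"x":-30,"y":389,"z":-10,"spin":0},
    {"x":-30,"y":389,"z":-10,"spin":0},
  ],
)

```text
time: 22.15
ee_pos: [0.5514, 0.1237, 0.2814]
eef_rot: [0.099, 0.995, -0.002, 0.007]
ft_force: [-0.0, -0.2, -0.6]
finger_gap: 0.0185
```

Run:
```python
from h import *
i,im=snap('wrist','w15');st,Rt=tool();print(st['ee_pos'],st['ft_force'],Rt)
cv2.imwrite('pics/w15c.png',cv2.resize(im[140:300,215:415,::-1],None,fx=4,fy=3.7,interpolation=cv2.INTER_CUBIC))
S=viewer.camera_info('scene')
_,im=snap('scene','s15');cv2.imwrite('pics/s15c.png',cv2.resize(im[100:280,180:340,::-1],None,fx=4.5,fy=3.3,interpolation=cv2.INTER_CUBIC))
print('tip by pose',st['ee_pos']+Rt@[0,0,.0705])
```

```text
[0.55171061 0.12390296 0.28207396] [-1.17635066 -0.43852925 -0.56055877] [[-0.98015935  0.19772203  0.01391581]
 [ 0.19765427  0.98025281 -0.0061004 ]
 [-0.0148472  -0.00322885 -0.99988456]]
tip by pose [0.55269168 0.12347288 0.2115821 ]
```

View pics/w15c.png

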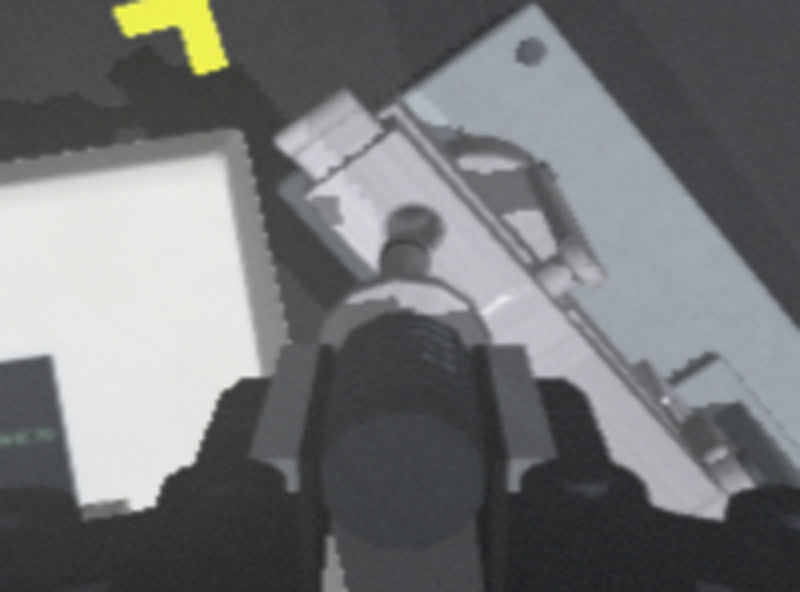

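View pics/s15c.png

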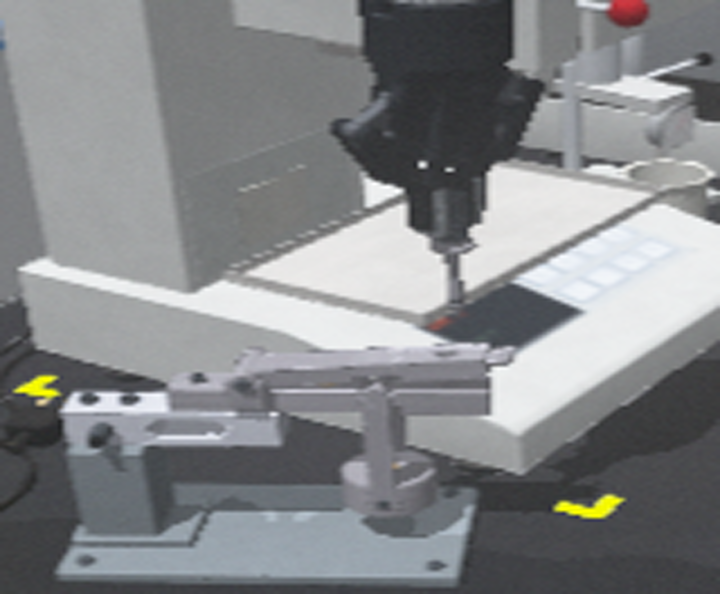

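Run:
```python
from h import *
i=viewer.camera_info('wrist');st,Rt=tool()
h=atz((319,201.4),i,.177);print('caphole',h)
t=atz((316,206.8),i,.2116);print('tip cam',t, 'pred px of tip',proj(st['ee_pos']+Rt@[0,0,.0705],i))
s=np.load('stand2.npy');print('exp cap hole',stand2w((-.0989,0,.177),s),'eye',stand2w((-.1,0,.15),s))
print('move',disp(np.r_[(h-t)[:2],0]))
```

```text
caphole [0.55725064 0.12599666 0.177     ]
tip cam [0.55089614 0.12456854 0.2116    ] pred px of tip [[315.4420635  209.78925485]]
exp cap hole [[0.55588172 0.12469621 0.177     ]] eye [[0.5549 0.1242 0.15  ]]
move [-5.94647696  2.65541344  0.08626443]
```

step_arm(
  targets=[
    {"x":-2,"y":1,"z":6,"spin":0},
    {"x":-4,"y":2,"z":14,"spin":0},
    {"x":-5,"y":2,"z":20,"spin":0},
    {"x":-5,"y":2,"z":23,"spin":0},
    {"x":-5,"y":2,"z":23,"spin":0},
    {"x":-5,"y":2,"z":23,"spin":0},
  ],
)

```text
time: 22.85
ee_pos: [0.5577, 0.125, 0.2595]
eef_rot: [0.099, 0.995, -0.002, 0.008]
ft_force: [-0.4, 0.2, -0.3]
finger_gap: 0.018
```

Run:
```python
from h import *
i,im=snap('wrist','w16');st,Rt=tool();print(st['ee_pos'],st['ft_force'],Rt[:,2])
cv2.imwrite('pics/w16c.png',cv2.resize(im[170:240,270:360,::-1],None,fx=8,fy=8,interpolation=cv2.INTER_CUBIC))
_,im=snap('scene','s16');cv2.imwrite('pics/s16c.png',cv2.resize(im[130:230,220:330,::-1],None,fx=6,fy=6,interpolation=cv2.INTER_CUBIC))
print('tip by pose',st['ee_pos']+Rt@[0,0,.0705])
```

```text
[0.55778574 0.12512029 0.25978011] [ 0.38913986  0.10905862 -1.09802559] [ 0.01519268 -0.00571788 -0.99986824]
tip by pose [0.55885683 0.12471718 0.1892894 ]
```

View pics/w16c.png

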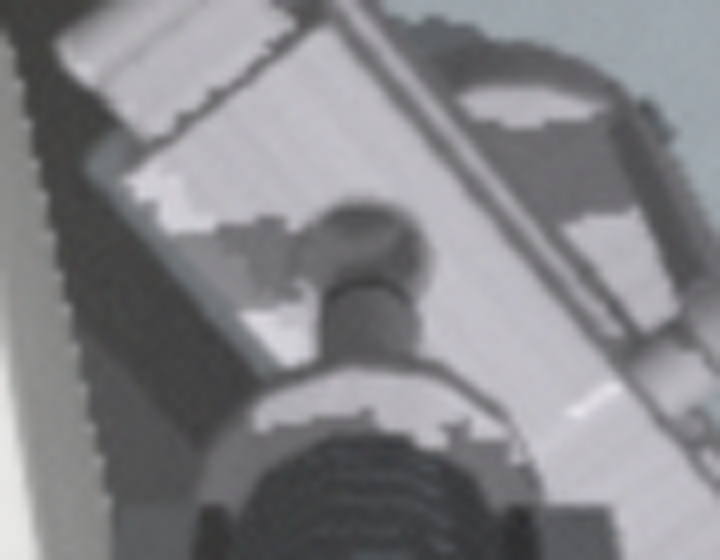

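View pics/s16c.png

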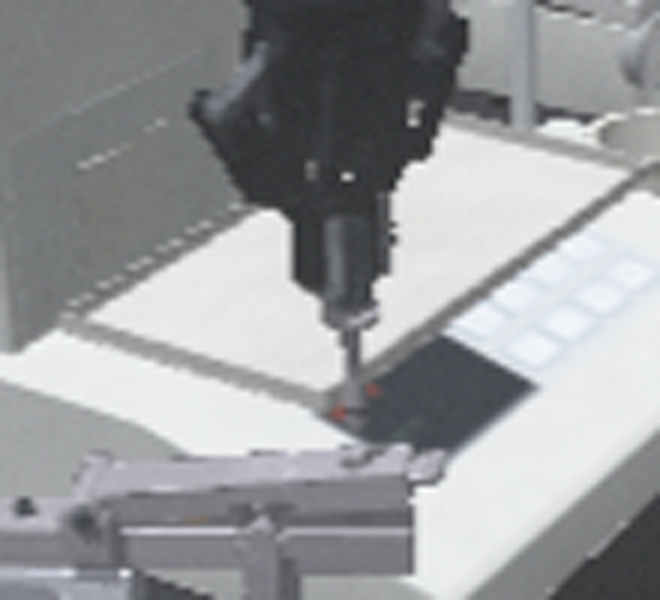

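Run:
```python
from h import *
i=viewer.camera_info('wrist');st,Rt=tool()
f=lambda p:(270+p[0]/8,170+p[1]/8)
h=atz(f((367,257)),i,.177);print('caphole',h)
tp=st['ee_pos']+Rt@[0,0,.0705]
for L in (.0605,.0705):
  print(L,[(np.array(proj(st['ee_pos']+Rt@[dx,0,L],i)[0])-[270,170])*8 for dx in (-.0045,0,.0045)])
print('move by pose',disp(np.r_[(h-tp)[:2],0]))
t=atz(f((368,300)),i,.1893);print('tipcam',t,disp(np.r_[(h-t)[:2],0]))
e=stand2w((-.0995,0,.177),np.load('stand2.npy'))[0];print('by stand',disp(np.r_[(e-tp)[:2],0]),disp(np.r_[(e-t)[:2],0]))
```

```text
caphole [0.55657445 0.12552138 0.177     ]
0.0605 [array([363.62004823, 396.42061506]), array([363.60902908, 350.60267522]), array([363.5978867 , 304.27234098])]
0.0705 [array([363.62871694, 362.44804339]), array([363.61822002, 318.42903705]), array([363.60761081, 273.93913805])]
move by pose [ 2.48014253  0.31247094 -0.04118777]
tipcam [0.55722767 0.12550442 0.1893    ] [ 0.64362026 -0.11236394 -0.01019036]
by stand [ 3.46770507 -1.00431472 -0.05387627] [ 1.6311828  -1.4291496  -0.02287885]
```

step_arm(
  targets=[
    {"x":1,"y":-1,"z":3,"spin":0},
    {"x":1,"y":-1,"z":8,"spin":0},
    {"x":1,"y":-1,"z":13,"spin":0},
    {"x":1,"y":-1,"z":18,"spin":0},
    {"x":1,"y":-1,"z":22,"spin":0},
    {"x":1,"y":-1,"z":22,"spin":0},
  ],
)

```text
time: 23.55
ee_pos: [0.557, 0.1241, 0.2371]
eef_rot: [0.099, 0.995, -0.002, 0.008]
ft_force: [1.1, 0.1, -0.7]
finger_gap: 0.0183
```

Run:
```python
from h import *
i,im=snap('wrist','w17');st,Rt=tool();print(st['ee_pos'],st['ft_force'],st['torque'],Rt[:,2])
cv2.imwrite('pics/w17c.png',cv2.resize(im[170:240,270:360,::-1],None,fx=8,fy=8,interpolation=cv2.INTER_CUBIC))
_,im=snap('scene','s17');cv2.imwrite('pics/s17c.png',cv2.resize(im[130:230,220:330,::-1],None,fx=6,fy=6,interpolation=cv2.INTER_CUBIC))
```

```text
[0.55715028 0.12414797 0.23757355] [ 0.6948888   0.92978642 -0.58094982] [-0.03948887 -0.05736779 -0.04074601] [ 0.01545809 -0.00564038 -0.99986461]
```

View pics/w17c.png

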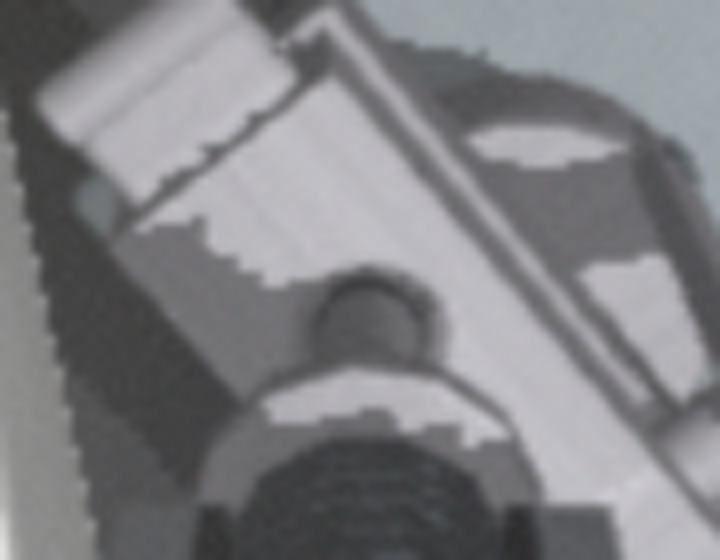

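View pics/s17c.png

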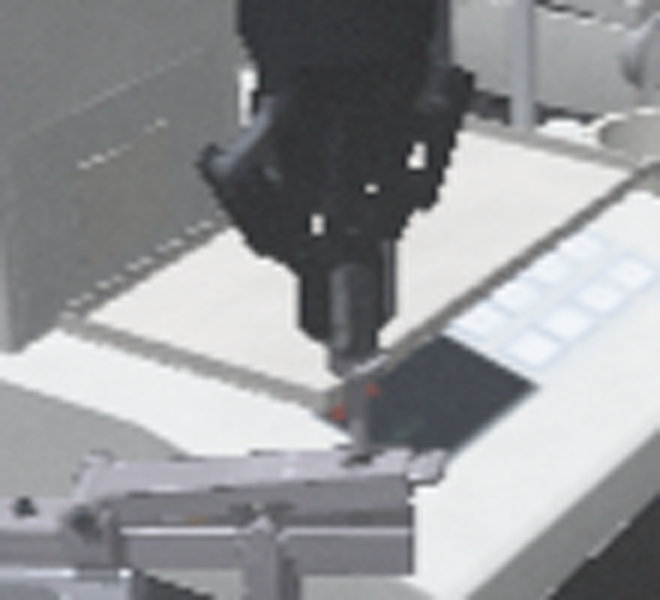

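step_arm(
  targets=[
    {"x":0.6,"y":0.5,"z":4,"spin":0},
    {"x":0.6,"y":0.5,"z":8,"spin":0},
    {"x":0.6,"y":0.5,"z":12,"spin":0},
    {"x":0.6,"y":0.5,"z":16,"spin":0},
    {"x":0.6,"y":0.5,"z":20,"spin":0},
    {"x":0.6,"y":0.5,"z":24,"spin":0},
    {"x":0.6,"y":0.5,"z":24,"spin":0},
  ],
)

```text
time: 24.35
ee_pos: [0.557, 0.1245, 0.2131]
eef_rot: [0.099, 0.995, -0.002, 0.008]
ft_force: [0.9, -1.4, -0.3]
finger_gap: 0.0182
```

Run:
```python
from h import *
i,im=snap('wrist','w18');st,Rt=tool();print(st['ee_pos'],st['ft_force'],st['torque'],Rt[:,2])
cv2.imwrite('pics/w18c.png',cv2.resize(im[170:240,270:360,::-1],None,fx=8,fy=8,interpolation=cv2.INTER_CUBIC))
_,im=snap('scene','s18');cv2.imwrite('pics/s18c.png',cv2.resize(im[130:230,220:330,::-1],None,fx=6,fy=6,interpolation=cv2.INTER_CUBIC))
```

```text
[0.55708381 0.12453749 0.21349903] [ 1.36054208 -0.14429963 -0.71831997] [-0.05253711 -0.21294317  0.0197604 ] [ 0.01536001 -0.00572485 -0.99986564]
```

View pics/w18c.png

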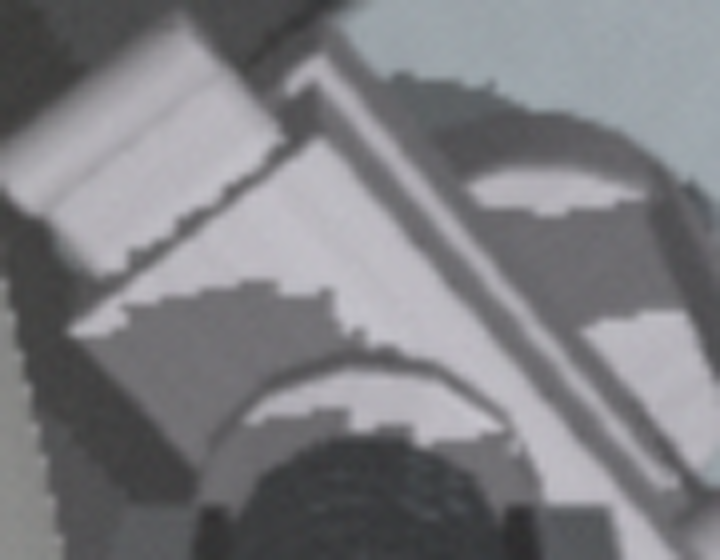

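View pics/s18c.png

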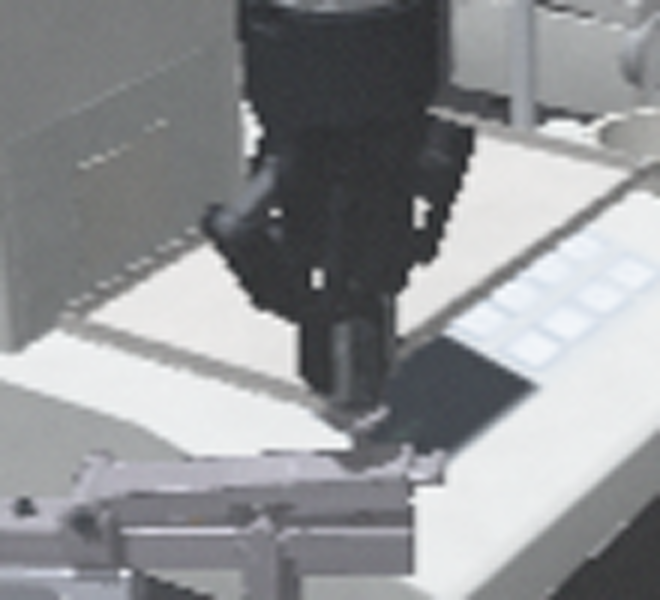

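step_arm(
  targets=[
    {"x":0.3,"y":0,"z":3,"spin":0},
    {"x":0.3,"y":0,"z":6,"spin":0},
    {"x":0.3,"y":0,"z":9,"spin":0},
    {"x":0.3,"y":0,"z":12,"spin":0},
    {"x":0.3,"y":0,"z":15,"spin":0},
    {"x":0.3,"y":0,"z":18,"spin":0},
    {"x":0.3,"y":0,"z":18,"spin":0},
  ],
)

```text
time: 25.15
ee_pos: [0.557, 0.1243, 0.1951]
eef_rot: [0.099, 0.995, -0.002, 0.008]
ft_force: [1.6, -0.4, -2.5]
finger_gap: 0.0182
```

step_arm(
  targets=[
    {"x":0.3,"y":0,"z":3,"spin":0},
    {"x":0.3,"y":0,"z":6,"spin":0},
    {"x":0.3,"y":0,"z":8,"spin":0},
    {"x":0.3,"y":0,"z":10,"spin":0},
    {"x":0.3,"y":0,"z":12,"spin":0},
    {"x":0.3,"y":0,"z":12,"spin":0},
  ],
)

```text
time: 25.75
ee_pos: [0.5569, 0.1242, 0.183]
eef_rot: [0.099, 0.995, -0.002, 0.008]
ft_force: [0.0, -1.6, 1.8]
finger_gap: 0.0188
```

Run:
```python
from h import *
i,im=snap('wrist','w19');st,Rt=tool();print(st['ee_pos'],st['ft_force'],st['torque'])
cv2.imwrite('pics/w19c.png',cv2.resize(im[170:290,250:380,::-1],None,fx=5,fy=5,interpolation=cv2.INTER_CUBIC))
_,im=snap('scene','s19');cv2.imwrite('pics/s19c.png',cv2.resize(im[150:250,200:320,::-1],None,fx=6,fy=6,interpolation=cv2.INTER_CUBIC))
```

```text
[0.55695981 0.12421372 0.1830336 ] [ 0.84669346 -2.0808155   1.14163365] [-0.38708436 -0.13937429 -0.06854808]
```

View pics/w19c.png

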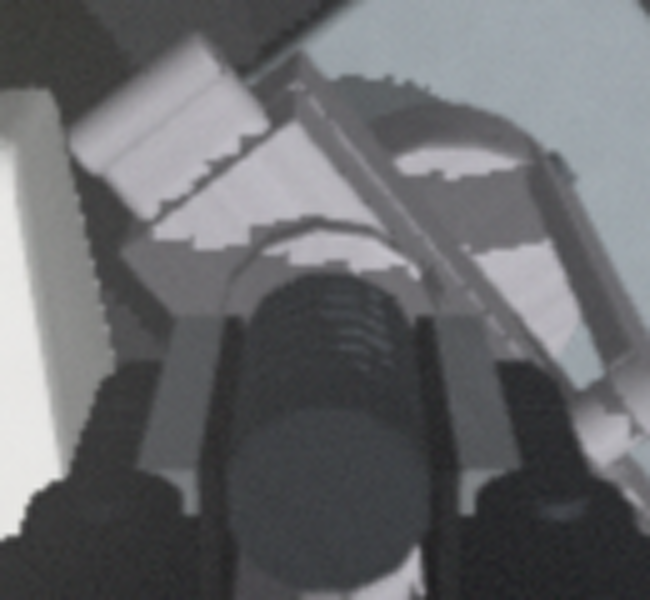

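View pics/s19c.png

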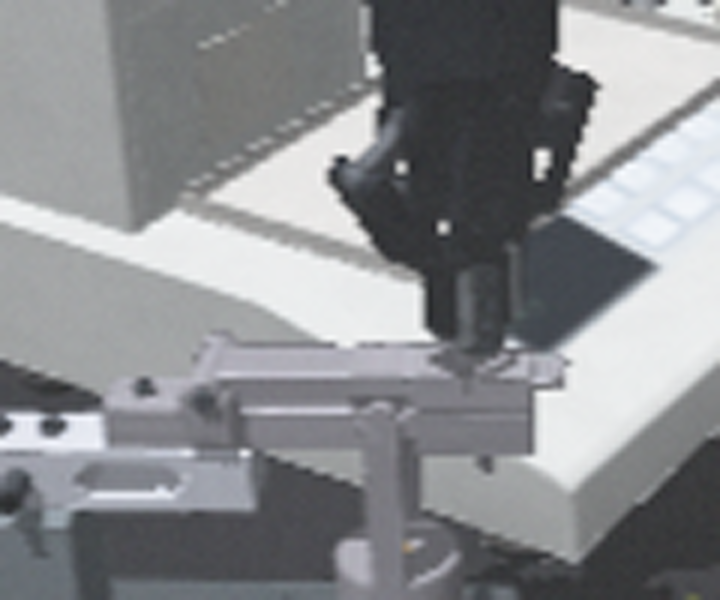

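step_arm(
  targets=[
    {"x":0,"y":0,"z":1,"spin":0},
    {"x":0,"y":0,"z":2,"spin":0},
    {"x":0,"y":0,"z":2,"spin":0},
    {"x":0,"y":0,"z":2,"spin":0},
  ],
)

```text
time: 26.25
ee_pos: [0.557, 0.1242, 0.1815]
eef_rot: [0.099, 0.995, -0.002, 0.008]
ft_force: [-0.9, -1.0, 5.5]
finger_gap: 0.0184
```

step_arm(
  targets=[
    {"x":0,"y":0,"z":1,"spin":0},
    {"x":0,"y":0,"z":2,"spin":0},
    {"x":0,"y":0,"z":2,"spin":0},
    {"x":0,"y":0,"z":2,"spin":0},
  ],
)

```text
time: 26.65
ee_pos: [0.5571, 0.1242, 0.1813]
eef_rot: [0.099, 0.995, -0.003, 0.008]
ft_force: [-3.0, -3.5, 11.6]
finger_gap: 0.0183
```

Run:
```python
from h import *
i,im=snap('wrist','w20');st,Rt=tool();print(st['ee_pos'],st['ft_force'],st['torque'],st['finger_gap'])
cv2.imwrite('pics/w20c.png',cv2.resize(im[170:290,250:380,::-1],None,fx=5,fy=5,interpolation=cv2.INTER_CUBIC))
_,im=snap('scene','s20');cv2.imwrite('pics/s20c.png',cv2.resize(im[150:250,200:320,::-1],None,fx=6,fy=6,interpolation=cv2.INTER_CUBIC))
```

```text
[0.55704267 0.12419945 0.18126921] [-4.35701931 -3.21606007 10.5795359 ] [-0.66595038  0.78363832 -0.04662787] 0.018261508883301202
```

View pics/s20c.png

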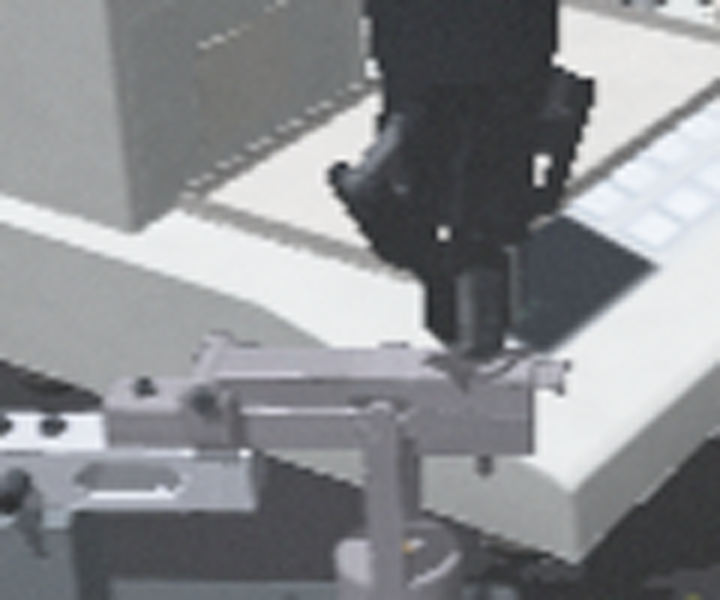

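View pics/s20.png

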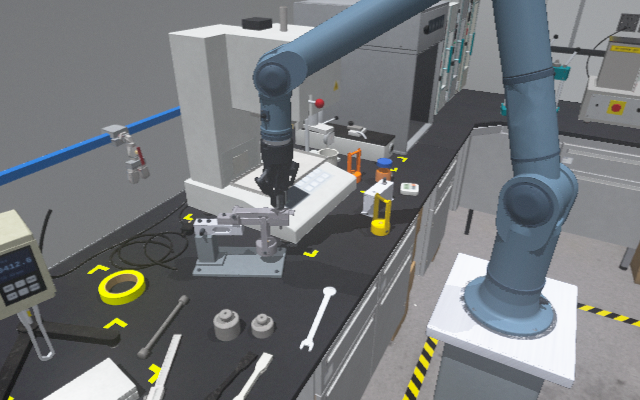

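Run:
```python
from h import *
S=viewer.camera_info('scene');s=np.load('stand2.npy')
im=cv2.imread('pics/s20.png');big=cv2.resize(im[170:250,220:310],None,fx=8,fy=8,interpolation=cv2.INTER_CUBIC)
for a,col in ((0,(0,0,255)),(.03,(0,255,0))):
  pts=[]
  for r,z in ((.02,.007),(.134,.007),(.134,-.009),(.02,-.009)):
    pts.append((.012-r*np.cos(a)+z*np.sin(a),.013,.160+r*np.sin(a)+z*np.cos(a)))
  q=((proj(stand2w(pts,s),S)-[220,170])*8).astype(int); cv2.polylines(big,[q],True,col,1); print(a,q.tolist())
pts=[(-.122,.013,.15),(-.122,.013,.13),(-.02,.013,.13)]
q=((proj(stand2w(pts,s),S)-[220,170])*8).astype(int);cv2.polylines(big,[q],False,(255,0,0),1)
cv2.imwrite('pics/chk.png',big)
```

```text
0 [[175, 341], [544, 348], [545, 392], [180, 385]]
0.03 [[175, 340], [543, 337], [546, 381], [180, 384]]
```

View pics/chk.png

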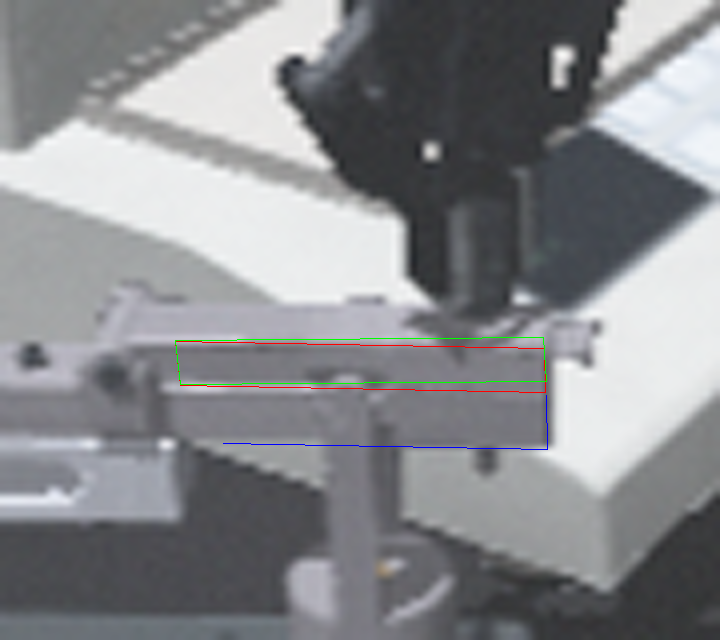

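Run:
```python
from h import *
st,_=tool();print(st['ft_force'],st['ee_pos'],st['finger_gap'],st['time']); print(env.job_done())
```

```text
[-4.09117845 -2.6724546  10.10499541] [0.55705348 0.12420574 0.18129515] 0.018150731164928654 26.75
the job is handed in; nothing more can be done
None
```

The load cell is set up for the overnight check, and I handed the job in at 26.75 s with the arm still holding the pin down.

- **Weight:** I hung the grey check weight by its handle in the eye's groove and let go of it. The orange and yellow look-alikes were left alone.
- **Cap:** I pushed it forward from behind. It fell onto the eye and stayed ajar on the ejector until the pin pressed it down.
- **Pin:** I took the larger knobbed pin from the rack and pushed it through the cap and the eye. It is still gripped by the knob at about 18 mm opening.

**Last checks:**
- The tool stopped hard at z = 0.1813 m, which puts the collar at about 0.167 m as specified.
- The push down is about 10 to 11 N, well over the roughly 3 N needed.
- Drawn over the scene picture, the cap outline matches 0 rad (shut) rather than 0.03 rad. The pin's nose shows below the eye.
- The other things look unmoved.

**Small disagreements:**
- The camera's measured positions of the cap hole and the eye hole differed by about 1 to 2 mm.
- The tool leans about 0.016 rad, and there is a side force of about 5 N on the pin in the hole.

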